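Fetch a spacer from under the riser with a trigger reacher

TASK

Take the trigger reacher by its handle, reach under the slatted riser with it, squeeze the trigger so that its jaws close on the aluminium spacer, and draw the spacer out in the jaws. Set the spacer flat on the table, square in the corner stop, its end against the long fence and its side against the short fence, then lay the reacher down flat on the table or the bench, clear of the spacer. Leave the loose bearing under the riser and the two lone standing shafts at the front of the bench and of the table where they are.

Things in the scene. Friction and masses are not known exactly. Their poses are not given: they have to be found in the camera images.
- reacher: Hand reacher lying flat, 190 mm long, 0.34 kg. Origin on its underside below the middle of the handle; x points ahead to the jaws, z up. Sole x -24 to 34, 56 mm wide. A bar leads to a cross yoke at x = 88 (68 mm wide, 31 mm high, foot on the table); two jaws hinged there reach to x = 166. Hold it by the two handle plates (see reacher_grip).
- reacher_grip (a point): Middle of the handle, 65 mm above the reacher's origin. The handle is two upright black plates, 44 mm (x) by 12 mm thick, tops 96 mm up: a fixed plate on the -y side (outer face y = -30) and the trigger plate on the +y side (y = +30 at rest). Take it from above, a finger on each plate, closing along y. A squeeze of s shifts the reacher by s/2 to its +y side.
- reacher_reach (a point): Point midway between the jaw pads, 150 mm ahead of the reacher's origin and 16 mm up.
- reacher_trigger (a joint): Travel of the trigger plate toward the fixed plate, m: 0 at rest (handle 60 mm wide, jaws open) to 0.018 (42 mm, jaws 35 mm apart). A spring returns it: 15 N at rest, 20 N at 0.018. Each jaw turns in 15 rad per m. Open, the jaws stand 73 mm apart at the tips, 57 mm at the back of the pads; at 0.0145 they are parallel, 40 mm apart. A grip of 50 to 60 N holds the spacer for lifting.
- reacher_jaw_left: Jaw on the reacher's +y side, with a 36 mm long rubber pad at its tip, z = 7 to 25 mm above the reacher's underside. Origin on its hinge (reacher x = 88, y = +27). It turns with the trigger.
- reacher_jaw_right: The same on the -y side (hinge at reacher x = 88, y = -27).
- spacer: Length of aluminium box section, 80 mm (x) by 40 mm (y) by 30 mm high, 3 mm walls, open ends, about 0.1 kg, lying under the riser with one end toward the mouth. Origin in the middle of its underside.
- riser: Fixed slatted steel riser on four 16 mm square corner legs on the left bench (its top is 4 mm lower than the right table), mouth facing right and back to the robot. Origin on the bench, middle of the mouth; x points straight in, 160 mm deep; 200 mm wide (y), 168 mm clear between legs. Slats' undersides 79 mm, top 90 mm up; a low stop bar closes the back. A 52 mm tall grease tub stands on it at x = 115, y = -45.
- corner_stop: Two steel fences fixed on the right table, 14 mm thick, 24 mm high. Origin on the table at the inner corner. Long end fence: face at x = 0, from y = -14 to +44 mm. Short side fence: face at y = 0, from x = -30 to 0. The spacer belongs at x = -80 to 0, y = 0 to 40 mm, long side along x; at x < -30 both its sides are free for the jaws. Fixed pinions 43 mm tall stand close by on its +y side and all over the right table beyond its front strip.
- spare_bearing: Loose ball bearing, 52 mm diameter, 15 mm high, lying deep under the riser beside the spacer (its -y side in the riser's frame). Origin in the middle of its underside. Not to be moved.
- near_shaft: Loose grey hollow shaft standing on its flange (75 mm diameter, 120 mm tall) on the front right edge of the left bench. Origin in the middle of its underside. Not to be moved.
- far_shaft: The same kind of shaft, standing at the right end of the front edge of the right table. Not to be moved.

How it is judged:
On the way, in this order (a step that is already met when the one before it is completed fails the run):
1. both jaws of the reacher grip the spacer under the riser (contact force between each of reacher_jaw_left, reacher_jaw_right and spacer above 2 N and x of spacer in the frame of riser above 0.06 m and value of joint reacher_trigger above 0.008 m), for 0.2 s.
2. the spacer has been drawn out from under the riser in the jaws (contact force between each of reacher_jaw_left, reacher_jaw_right and spacer above 2 N and x of spacer in the frame of riser below -0.045 m), for 0.1 s.
At the end, for the whole second after the job is handed in: The spacer lies flat and still in the corner stop, within 5 mm of each fence and 4 degrees of square; the reacher lies flat and still on the table or bench, trigger released, not touching the spacer (x of spacer in the frame of corner_stop between -0.045 and -0.037 m and y of spacer in the frame of corner_stop between 0.017 and 0.025 m and angle between the x axis of spacer and the x axis of corner_stop, either way round below 0.07 rad and angle between spacer's own z axis and vertical below 0.05 rad and height (world z) of spacer below 0.005 m and linear speed of each of spacer, reacher below 0.02 m/s and angle between reacher's own z axis and vertical below 0.06 rad and height (world z) of reacher between -0.006 and 0.006 m and value of joint reacher_trigger below 0.003 m and contact force between reacher and spacer below 0.1 N).
It fails at once if a standing shaft is moved more than 25 mm or tipped (distance of any of near_shaft, far_shaft from where it was at the start of the episode above 0.025 m or angle between any of near_shaft, far_shaft's own z axis and vertical above 0.3 rad).
It fails at once if the loose bearing is moved more than 30 mm (distance of spare_bearing from where it was at the start of the episode above 0.03 m).
It also fails if it takes over 58 s, if anything falls off the work surface, if the arm or the gripper's body presses on something with over 40 N, if the wrist force passes 120 N, or if a joint passes its speed limit or range.

ROBOT

A 6-joint arm with a two-finger parallel gripper is mounted at the origin on a cart in front of the work surface, level with it; the furniture and walls round the work are solid. World frame = base frame: x ahead of the robot, y to its left, z up, the work surface at z = 0. Lengths are in m, angles in rad, forces in N, time in s.
With the tool pointing down it reaches from about 0.35 to 0.775 m from the base axis. Payload 5.5 kg.
Tool frame: the origin (TCP) lies on the centre line of the jaws, within the pads' length; the fingertips stand 8 mm ahead of it and the grasp point (between the pads) lies 11 mm behind it; z points along the fingers, y is the direction in which the jaws open and shut (so a half turn about z gives the same grasp; the last joint's range is limited). The gripper opens to 85 mm and grips with 20 to 120 N. Pads are 22 mm wide; open, the fingers measure 114 mm over their backs; the gripper's body (76 mm by 85 mm) begins 54 mm behind the grasp point. The pads swing forward as they close: fully open they stand 13 mm farther back than shut.
Start: joints at [-1.372, 0.313, 0.046, 1.304, 0, 1.431], TCP at [0.191, -0.542, 0.239] pointing down, gripper open.
Joint ranges: [-2.76, 2.76], [-0.86, 1.69], [-1.03, 1.26], [-2.2, 2.34], [-1.47, 1.5], [-3.14, 3.14]. Speed limits (rad/s): [2.57, 2.57, 3.14, 3.14, 3.14, 3.14].

INTERFACE

Orientations are given as a unit quaternion [w, x, y, z].
In Python, from workcell import env gives the robot as it stands. The module is installed in compiled form; this text tells all that it offers.
- The arm moves only by the tool play_rows, never from a script. Its argument "steps" is a list of rows, each an object with "claw": the closure in counts, from 0 (fully open) to 255 (shut); "dp": the shift along the tool's x, y, z in m, a list of three; "angular": the turn, a rotation vector about the tool's x, y, z in degrees, a list of three. In form: [{"claw": claw, "dp": [dx, dy, dz], "angular": [wx, wy, wz]}, ...]. A call has exactly 8 rows; each row shifts and turns the commanded pose from where the row before left it, along the tool's axes as they then stand; what a row does not reach is not made up. A row lasts 1/12 s, in which the tool goes at most 41.7 mm and 7.16 degrees, less where a joint would pass 70% of its speed; a pose out of reach is approached as far as the arm can. A call is refused whole if a number of a shift passes 0.0417 or a number of a turn 7.16, either way. A call with a gripper value outside its range is refused whole. The fingers move at their own pace and stop on an object; "force" is the grip in N (left out, the last holds). Time passes only in rows, so rows that do not move let the fingers close, or fill a call up. It gives the time, the measured TCP pose, the force and the opening at its end, in the units of the state.
- env.get_state(): the state, without advancing time (a new reading comes with each control period).
- env.read_camera(name): name is "side" or "top" or "wrist"; returns (picture, depth): 384x512x3 uint8, red, green, blue; 384x512 float32, m along the optical axis (not along the pixel's ray), 0 where there is no reading.
- env.calibration(name): a dict with "fx", "fy", "cx", "cy" (pixels), "world_from_camera" (4x4, takes a point from camera to world coordinates); the wrist camera has in their place "hand_eye" (4x4, takes a point from camera to tool coordinates, whose origin is the TCP and whose axes are the flange's). Camera axes: x right, y down, z forward; pixel columns grow to the right and rows downward; lengths in m; the calibration is good to about 2 mm. A picture is of the moment at which its call begins: read the wrist's pose just before it. calibration takes no time and is no camera call.
- env.hand_in(): hands the job in, once; it reports no verdict.
The state is a dict: "clock": time; "joint_pos": joint angles; "qvel": joint speeds; "tau": joint torques, N m; "tcp_pos": TCP position; "orientation": TCP orientation; "wrist_force": force on the tool from outside, world axes, zero at the start; "ft_torque": the same for the moment, N m; "finger_gap": finger opening in m.
Only numpy, scipy, OpenCV 4.12 (cv2) and the standard library are available. Lean on these libraries where they do the work, as an engineer would, in place of code of your own. Each camera call takes 0.05 s, during which the arm holds its last target. There are 200 camera calls.

## Working session

There is one attempt and no reset: what is moved stays moved. The work goes in short steps, Python scripts to look and compute and a tool call to move; the robot and the scene stay as the last step left them, time stands still between calls to the robot, and variables do not carry over. Pictures are saved under pics/ and viewed, about 8 in all and at most 12, crops included, and the job is handed in when it is done.

Besides the shell and the picture viewer there is one more tool, called after "Call:" as a command line: name --argument value ..., lists and objects as JSON in quotes. play_rows: Moves the arm, as the interface text tells. Its arguments: {"type":"object","properties":{"steps":{"type":"array","items":{"type":"object","properties":{"claw":{"type":"number"},"dp":{"type":"array","items":{"type":"number"}},"angular":{"type":"array","items":{"type":"number"}}}}},"force":{"type":"number"}},"required":["steps"]}

```bash
mkdir -p pics
cat > h.py <<'E'
import numpy as np,cv2
from workcell import env
from scipy.spatial.transform import Rotation as R
np.set_printoptions(precision=4,suppress=True)
def pts(name):
    s=env.get_state(); im,d=env.read_camera(name); c=env.calibration(name)
    if 'world_from_camera' in c: T=np.array(c['world_from_camera'])
    else:
        W=np.eye(4);q=s['orientation'];W[:3,:3]=R.from_quat([q[1],q[2],q[3],q[0]]).as_matrix();W[:3,3]=s['tcp_pos'];T=W@np.array(c['hand_eye'])
    v,u=np.mgrid[:384,:512]
    P=np.stack([(u-c['cx'])/c['fx']*d,(v-c['cy'])/c['fy']*d,d],-1)@T[:3,:3].T+T[:3,3]
    P[d==0]=np.nan
    return im,d,P,c,T
def st():
    s=env.get_state(); q=s['orientation']; M=R.from_quat([q[1],q[2],q[3],q[0]]).as_matrix()
    print('t',s['clock'],'tcp',np.array(s['tcp_pos']),'\n x',M[:,0],'y',M[:,1],'z',M[:,2],'\n F',np.array(s['wrist_force']),'gap',s['finger_gap'],'q',np.array(s['joint_pos']))
    return s,M
E
python3 - <<'E'
from h import *
st()
ims=[]
for n in ['top','side']:
    im,d,P,c,T=pts(n); np.savez(f'{n}.npz',im=im,P=P,T=T,K=[c['fx'],c['fy'],c['cx'],c['cy']])
    print(n,c['fx'],c['cx'],c['cy'],T)
    cv2.imwrite(f'pics/{n}0.png',cv2.resize(im[...,::-1],(800,600)))
E
```

```text
t 0.0 tcp [ 0.191  -0.5418  0.2384] 
 x [0.9432 0.3323 0.0003] y [ 0.3323 -0.9432 -0.0018] z [-0.0003  0.0018 -1.    ] 
 F [0.2517 0.3167 0.3156] gap 0.0852132919738657 q [-1.3716  0.314   0.045   1.3036  0.      1.4312]
top 488.2116853946365 254.4711848878507 178.45240346949538 [[ 0.0168 -0.9812  0.1923  0.2314]
 [-0.9999 -0.0158  0.0069 -0.0674]
 [-0.0038 -0.1924 -0.9813  1.5739]
 [ 0.      0.      0.      1.    ]]
side 499.01317067868587 256.59668895531206 192.95278055870716 [[-0.9785 -0.0846  0.1882  0.2606]
 [-0.2064  0.3919 -0.8966  1.3239]
 [ 0.0021 -0.9161 -0.4009  0.6773]
 [ 0.      0.      0.      1.    ]]
```

View pics/top0.png

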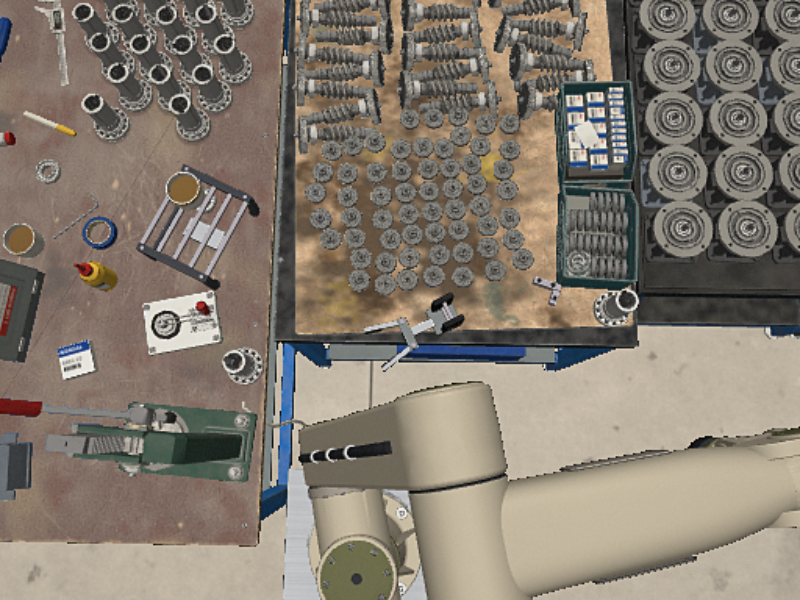

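View pics/side0.png

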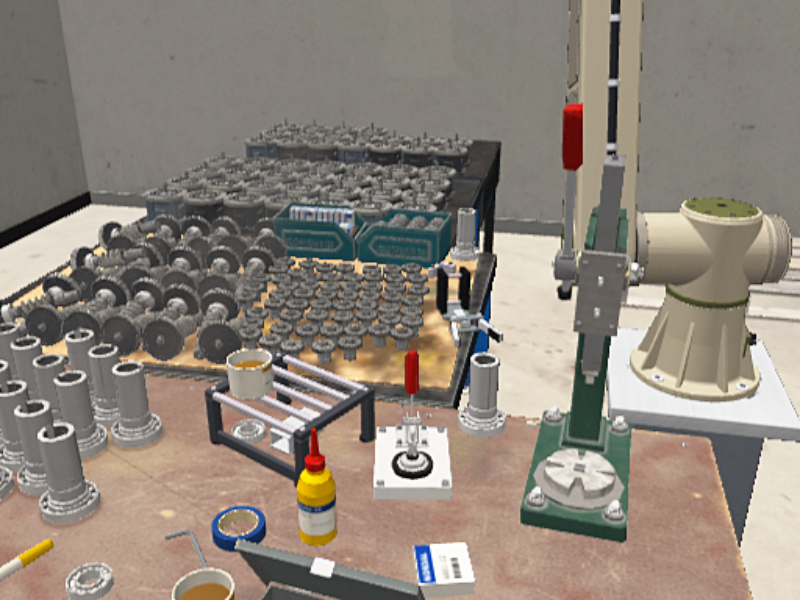

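The top view shows the reacher at (430,325) with its jaws down-left, the riser at (200,225) with its mouth on the right, the corner stop at (545,290), and the shafts at (240,365) and (615,305). The side view shows the spacer and bearing under the slats at (285,437) and (250,430). Next I'll enlarge crops of these and measure.

Run:
```python
from h import *
z=np.load('top.npz');im,P=z['im'],z['P']
def crop(im,u0,v0,w,h,s):
    c=cv2.resize(im[v0:v0+h,u0:u0+w,::-1],None,fx=s,fy=s,interpolation=cv2.INTER_CUBIC)
    for k in range(0,w,10): cv2.putText(c,str(u0+k),(k*s,8),0,.3,(0,0,255),1);c[:4,k*s]=255
    for k in range(0,h,10): cv2.putText(c,str(v0+k),(0,k*s+4),0,.3,(0,0,255),1)
    return c
a=crop(im,80,100,95,90,4);b=crop(im,325,165,85,50,4);r=crop(im,230,180,70,60,5)
C=np.zeros((600,760,3),np.uint8);C[:360,:380]=a;C[:200,400:740]=b;C[220:520,400:750]=r
cv2.imwrite('pics/c1.png',C)
g=P[::1,::1]
for u,v in [(118,107),(162,132),(136,180),(92,158),(132,148),(120,125),(350,185),(360,187),(285,200),(260,212),(155,235),(394,195),(240,209),(252,232),(348,192)]:
    print((u,v),P[v,u], im[v,u])
```

```text
(118, 107) [0.7492 0.384  0.0854] [134 132 140]
(162, 132) [0.6818 0.2481 0.0394] [29 32 32]
(136, 180) [0.5204 0.3222 0.0424] [23 26 23]
(92, 158) [0.5786 0.4513 0.0925] [68 67 70]
(132, 148) [0.6141 0.3298 0.0873] [202 195 197]
(120, 125) [0.6772 0.3618 0.1246] [127  95  54]
(350, 185) [ 0.523  -0.3694 -0.0003] [157 132 107]
(360, 187) [ 0.5162 -0.4012  0.0034] [209 179 144]
(285, 200) [ 0.4658 -0.1553  0.0271] [192 189 194]
(260, 212) [ 0.4255 -0.0759  0.0304] [136 140 137]
(155, 235) [0.3409 0.2368 0.1131] [172 170 166]
(394, 195) [ 0.4735 -0.4802  0.1125] [69 67 65]
(240, 209) [ 0.4349 -0.0118  0.0236] [196 199 204]
(252, 232) [ 0.3628 -0.0514  0.0166] [78 76 73]
(348, 192) [ 0.4988 -0.3615  0.0047] [179 149 116]
```

View pics/c1.png

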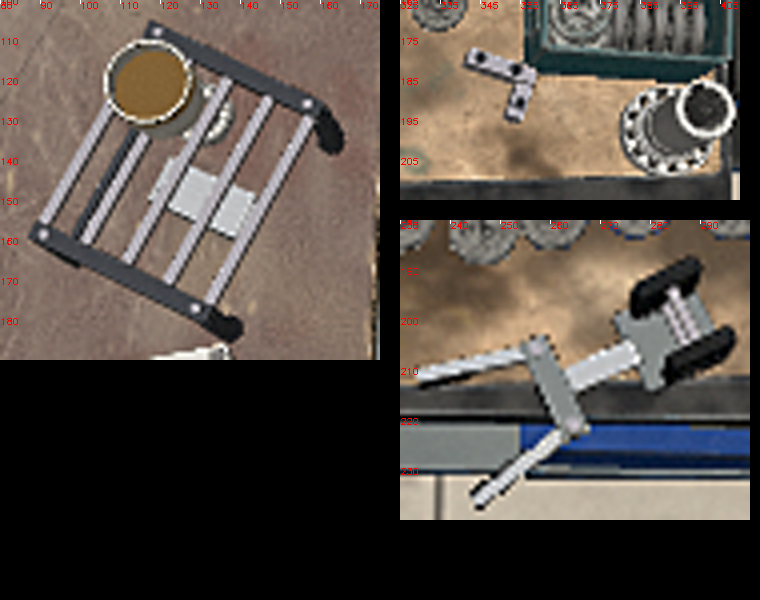

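The crop shows the riser screw heads near (119,108), (157,126), (129,177) and (90,158), in original pixels. The spacer is at about (131,149) and the bearing at (134,127). The corner stop has its long fence upper-left and its short fence pointing down. The reacher handle plates are near (283,194) and (290,206), and the yoke ends near (257,206) and (265,221). Next I'll cast rays.

```bash
cat >> h.py <<'E'
def ray(K,T,uv,z):
    uv=np.atleast_2d(uv).astype(float); d=np.c_[(uv[:,0]-K[2])/K[0],(uv[:,1]-K[3])/K[1],np.ones(len(uv))]@T[:3,:3].T
    return T[:3,3]+d*((z-T[2,3])/d[:,2])[:,None]
E
python3 - <<'E'
from h import *
z=np.load('top.npz');P=z['P'];im=z['im'];K,T=z['K'],z['T']
r=ray(K,T,[(119,108),(157,126),(129,177),(90.5,158)],.086)[:,:2];print('riser',r)
x=(r[0]+r[3]-r[1]-r[2]);print('yaw',np.degrees(np.arctan2(x[1],x[0])), 'mid',r.mean(0), np.linalg.norm(r[0]-r[1]),np.linalg.norm(r[1]-r[2]))
y=r[3]-r[0]; y=y+r[2]-r[1]; print('yaw from y',np.degrees(np.arctan2(y[1],y[0]))-90)
s=ray(K,T,[(124,139),(144.5,147.5),(139,159.5),(117.5,149)],.026)[:,:2];print('spacer',s,s.mean(0)); d=s[0]+s[3]-s[1]-s[2];print(np.degrees(np.arctan2(d[1],d[0])))
m=ray(K,T,[(283,193.6),(290,206)],.096)[:,:2];print('handle',m,m.mean(0))
k=ray(K,T,[(257.4,205.6),(264.6,221)],.031)[:,:2];print('yoke',k,k.mean(0)); d=k.mean(0)-m.mean(0);print(np.linalg.norm(d),np.degrees(np.arctan2(d[1],d[0])))
c=ray(K,T,[(341.5,178.7),(359,182.5),(353,195)],.024)[:,:2];print('corner',c)
print('bearing',ray(K,T,[134,127.5],.011)); 
# spacer-ish depth pts under slats
sub=P[135:165,112:150].reshape(-1,3);q=sub[(sub[:,2]>.018)&(sub[:,2]<.034)];print(len(q),q.mean(0),q[:,2].mean())
# shafts, table edge, pinions
for n,(u,v) in dict(near=(150,235),far=(388,200)).items(): print(n,ray(K,T,[u,v],0.0))
for v in range(212,226): print(v,P[v,330],im[v,330],end=' | ')
E
```

```text
riser [[0.7457 0.3804]
 [0.6877 0.2554]
 [0.5213 0.3335]
 [0.58   0.4583]]
yaw 64.95302221475791 mid [0.6336 0.3569] 0.137785625401799 0.1837695418211187
yaw from y 64.84400380715525
spacer [[0.6599 0.3745]
 [0.6322 0.3054]
 [0.5916 0.3209]
 [0.6257 0.3935]] [0.6273 0.3486]
66.42534140629145
handle [[ 0.4751 -0.1452]
 [ 0.4371 -0.1667]] [ 0.4561 -0.1559]
yoke [[ 0.4458 -0.0673]
 [ 0.397  -0.0908]] [ 0.4214 -0.079 ]
0.0843654375065423 114.30828193831113
corner [[ 0.5388 -0.3377]
 [ 0.5272 -0.3939]
 [ 0.486  -0.3737]]
bearing [[0.7042 0.3482 0.011 ]]
192 [0.6251 0.3485 0.0255] 0.025458951646460375
near [[0.3492 0.2765 0.    ]]
far [[ 0.4754 -0.4918  0.    ]]
212 [ 0.4332 -0.3029 -0.0012] [39 41 41] | 213 [ 0.4307 -0.3038 -0.0072] [41 44 44] | 214 [ 0.4268 -0.3031 -0.0028] [39 39 37] | 215 [ 0.4243 -0.3039 -0.0085] [49 49 49] | 216 [ 0.4206 -0.3033 -0.0049] [55 53 54] | 217 [ 0.4173 -0.3033 -0.0049] [58 55 55] | 218 [ 0.4136 -0.3026 -0.001 ] [62 60 57] | 219 [ 0.4107 -0.303  -0.0038] [70 67 67] | 220 [ 0.408  -0.3037 -0.0085] [71 74 76] | 221 [ 0.4071 -0.3069 -0.0301] [ 9  7 12] | 222 [ 0.4458 -0.3651 -0.4206] [ 48  80 149] | 223 [ 0.4414 -0.3648 -0.4185] [ 40  74 137] | 224 [ 0.4367 -0.3638 -0.4124] [ 49  76 136] | 225 [ 0.4329 -0.3641 -0.4149] [ 41  71 130] |
```

```bash
cat >> h.py <<'E'
import json
def plan(pos,yaw,n):
    "n rows of straight shift + even turn to pos / tool-x yaw (deg), tool down; dp in axes before each row's turn"
    s,M=st(); p=np.array(s['tcp_pos']); G=R.from_euler('z',yaw,degrees=True).as_matrix()@np.diag([1,-1,-1.])
    w=R.from_matrix(M.T@G).as_rotvec(degrees=True)
    d=(np.array(pos)-p)/n; rows=[]
    print('turn/row',w/n,'step mm',np.linalg.norm(d)*1e3,'total',pos-p)
    A=R.from_matrix(M); o=R.from_rotvec(w/n,degrees=True)
    for i in range(n):
        print(' ',np.round(A.as_matrix().T@d,4).tolist()); A=A*o
E
python3 - <<'E'
from h import *
plan(np.array([.456,-.156,.20]),115.5,16)
E
```

```text
t 0.1 tcp [ 0.191  -0.5419  0.2385] 
 x [0.9432 0.3324 0.0002] y [ 0.3324 -0.9432 -0.0016] z [-0.0003  0.0016 -1.    ] 
 F [ 1.0298  0.309  -0.2388] gap 0.08538992525916692 q [-1.3716  0.3139  0.0451  1.3036  0.      1.4312]
turn/row [-0.0036 -0.0054 -6.0055] step mm 29.35461908403585 total [ 0.265   0.3859 -0.0385]
  [0.0236, -0.0172, 0.0024]
  [0.0253, -0.0147, 0.0024]
  [0.0267, -0.0119, 0.0024]
  [0.0278, -0.0091, 0.0024]
  [0.0286, -0.0061, 0.0024]
  [0.0291, -0.0031, 0.0024]
  [0.0293, -0.0, 0.0024]
  [0.0291, 0.003, 0.0024]
  [0.0286, 0.0061, 0.0024]
  [0.0278, 0.009, 0.0024]
  [0.0267, 0.0119, 0.0024]
  [0.0253, 0.0146, 0.0024]
  [0.0237, 0.0172, 0.0024]
  [0.0218, 0.0196, 0.0024]
  [0.0196, 0.0217, 0.0024]
  [0.0172, 0.0237, 0.0024]
```

Call:
play_rows --steps '[{"claw":0,"dp":[0.0236,-0.0172,0.0024],"angular":[0,0,-6]},{"claw":0,"dp":[0.0253,-0.0147,0.0024],"angular":[0,0,-6]},{"claw":0,"dp":[0.0267,-0.012,0.0024],"angular":[0,0,-6]},{"claw":0,"dp":[0.0278,-0.009,0.0024],"angular":[0,0,-6]},{"claw":0,"dp":[0.0286,-0.006,0.0024],"angular":[0,0,-6]},{"claw":0,"dp":[0.029,-0.003,0.0024],"angular":[0,0,-6]},{"claw":0,"dp":[0.0293,0,0.0024],"angular":[0,0,-6]},{"claw":0,"dp":[0.029,0.003,0.0024],"angular":[0,0,-6]}]'

```text
clock: 0.77
tcp_pos: [0.3241, -0.3483, 0.2197]
orientation: [-0.0, 0.831, 0.557, 0.0]
wrist_force: [-0.1, -0.1, 0.2]
finger_gap: 0.0853
```

Call:
play_rows --steps '[{"claw":0,"dp":[0.0286,0.006,0.0024],"angular":[0,0,-6]},{"claw":0,"dp":[0.0278,0.009,0.0024],"angular":[0,0,-6]},{"claw":0,"dp":[0.0267,0.012,0.0024],"angular":[0,0,-6]},{"claw":0,"dp":[0.0253,0.0146,0.0024],"angular":[0,0,-6]},{"claw":0,"dp":[0.0237,0.0172,0.0024],"angular":[0,0,-6]},{"claw":0,"dp":[0.0218,0.0196,0.0024],"angular":[0,0,-6]},{"claw":0,"dp":[0.0196,0.0217,0.0024],"angular":[0,0,-6]},{"claw":0,"dp":[0.0172,0.0237,0.0024],"angular":[0,0,-6]}]'

```text
clock: 1.43
tcp_pos: [0.4569, -0.1556, 0.2005]
orientation: [-0.0, 0.532, 0.847, -0.0]
wrist_force: [0.9, 0.2, -0.2]
finger_gap: 0.0854
```

Run:
```python
from h import *
st()
im,d,P,c,T=pts('wrist'); np.savez('w1.npz',im=im,P=P,T=T)
cv2.imwrite('pics/w1.png',im[...,::-1])
m=(P[...,2]>.085)&(P[...,2]<.102)&(im.max(2)<70)
n,l,sg,ce=cv2.connectedComponentsWithStats(m.astype(np.uint8))
for i in range(1,n):
    if sg[i,4]>150: print(sg[i],P[l==i].mean(0),cv2.minAreaRect(P[l==i][:,:2].astype(np.float32)*1000))
m=(P[...,2]>.024)&(P[...,2]<.036)
n,l,sg,ce=cv2.connectedComponentsWithStats(m.astype(np.uint8))
for i in range(1,n):
    if sg[i,4]>300: print(sg[i],P[l==i].mean(0),cv2.minAreaRect(P[l==i][:,:2].astype(np.float32)*1000))
```

```text
t 1.4333 tcp [ 0.4569 -0.1556  0.2005] 
 x [-0.4338  0.901   0.0004] y [ 0.901   0.4338 -0.0004] z [-0.0005  0.0002 -1.    ] 
 F [ 0.8755  0.1917 -0.1559] gap 0.08544578538861354 q [-0.4948  0.1521 -0.2586  1.1606 -0.0001  0.6274]
[223 173  16  50 690] [ 0.4404 -0.1638  0.0949] ((440.7847900390625, -165.6287078857422), (12.017206192016602, 42.79096603393555), 26.252622604370117)
[279 172  16  51 724] [ 0.4827 -0.1437  0.0948] ((483.7961120605469, -144.58212280273438), (12.06362247467041, 43.14999008178711), 26.36734390258789)
[ 205    2  105  102 2759] [ 0.4137 -0.0562  0.0276] ((409.1383972167969, -46.05927658081055), (95.29851531982422, 87.2341079711914), 26.428321838378906)
[500   2  12  45 357] [0.6028 0.073  0.0312] ((603.4921264648438, 74.31269073486328), (10.816981315612793, 37.0928955078125), 37.12723922729492)
[ 385   13  127   89 4731] [0.5703 0.0244 0.0342] ((580.9992065429688, 25.770652770996094), (142.98593139648438, 54.6792106628418), 6.739957809448242)
[  288    68   224   258 21917] [ 0.6244 -0.0998  0.0343] ((658.520263671875, -100.60296630859375), (302.11248779296875, 210.40194702148438), 5.069011688232422)
[273 269  39  37 824] [ 0.5545 -0.2523  0.0342] ((555.90625, -254.61036682128906), (44.77235794067383, 45.741546630859375), 9.12076187133789)
[313 275  34  37 592] [ 0.5966 -0.2426  0.0341] ((599.9988403320312, -245.42236328125), (33.7739143371582, 45.84209442138672), 44.34661865234375)
[ 270  314   86   34 1526] [ 0.604  -0.2968  0.034 ] ((608.13671875, -297.9958801269531), (105.88684844970703, 44.926021575927734), 19.617782592773438)
```

View pics/w1.png

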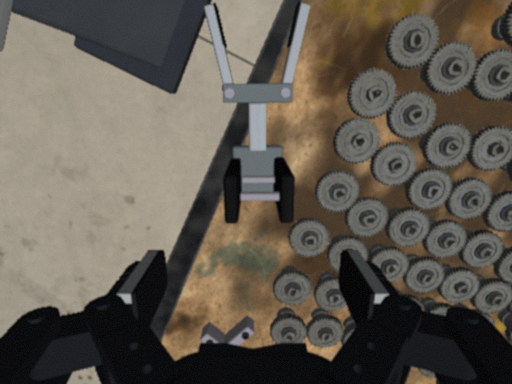

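The wrist view shows the handle plates at (232,190) and (286,190), giving a handle centre of (0.462, -0.155) and a yaw of 116.3°. Part of the corner stop is visible at (230,335). I'm going down to the handle.

Call:
play_rows --force 60 --steps '[{"claw":0,"dp":[-0.0018,0.005,0.03],"angular":[0,0,-0.6]},{"claw":0,"dp":[0,0,0.03],"angular":[0,0,0]},{"claw":0,"dp":[0,0,0.03],"angular":[0,0,0]},{"claw":0,"dp":[0,0,0.03],"angular":[0,0,0]},{"claw":0,"dp":[0,0,0.03],"angular":[0,0,0]},{"claw":0,"dp":[0,0,0],"angular":[0,0,0]},{"claw":80,"dp":[0,0,0],"angular":[0,0,0]},{"claw":80,"dp":[0,0,0],"angular":[0,0,0]}]'

```text
clock: 2.15
tcp_pos: [0.4624, -0.157, 0.052]
orientation: [0.0, 0.53, 0.848, -0.0]
wrist_force: [-0.5, 0.3, 0.9]
finger_gap: 0.0639
```

Call:
play_rows --steps '[{"claw":80,"dp":[0,0,0],"angular":[0,0,0]},{"claw":80,"dp":[0,0,0],"angular":[0,0,0]},{"claw":80,"dp":[0,0,0],"angular":[0,0,0]},{"claw":80,"dp":[0,0,0],"angular":[0,0,0]},{"claw":80,"dp":[0,0,0],"angular":[0,0,0]},{"claw":80,"dp":[0,0,0],"angular":[0,0,0]},{"claw":80,"dp":[0,0,0],"angular":[0,0,0]},{"claw":80,"dp":[0,0,0],"angular":[0,0,0]}]'

```text
clock: 2.82
tcp_pos: [0.4634, -0.1573, 0.0528]
orientation: [0.002, 0.53, 0.848, 0.0]
wrist_force: [0.6, 0.7, 6.6]
finger_gap: 0.0588
```

Call:
play_rows --force 60 --steps '[{"claw":110,"dp":[0,0,-0.001],"angular":[0,0,0]},{"claw":160,"dp":[0,0,-0.001],"angular":[0,0,0]},{"claw":160,"dp":[0,0,-0.001],"angular":[0,0,0]},{"claw":160,"dp":[0,0,-0.001],"angular":[0,0,0]},{"claw":160,"dp":[0,0,0],"angular":[0,0,0]},{"claw":160,"dp":[0,0,0],"angular":[0,0,0]},{"claw":160,"dp":[0,0,0],"angular":[0,0,0]},{"claw":160,"dp":[0,0,0],"angular":[0,0,0]}]'

```text
clock: 3.48
tcp_pos: [0.464, -0.1575, 0.0567]
orientation: [0.002, 0.53, 0.848, 0.0]
wrist_force: [4.0, 2.1, 9.4]
finger_gap: 0.0396
```

Call:
play_rows --steps '[{"claw":160,"dp":[0,0,-0.005],"angular":[0,0,0]},{"claw":160,"dp":[0,0,-0.005],"angular":[0,0,0]},{"claw":160,"dp":[0,0,-0.005],"angular":[0,0,0]},{"claw":160,"dp":[0,0,-0.005],"angular":[0,0,0]},{"claw":160,"dp":[0,0,0],"angular":[0,0,0]},{"claw":160,"dp":[0,0,0],"angular":[0,0,0]},{"claw":160,"dp":[0,0,0],"angular":[0,0,0]},{"claw":160,"dp":[0,0,0],"angular":[0,0,0]}]'

```text
clock: 4.15
tcp_pos: [0.4615, -0.1565, 0.0745]
orientation: [-0.0, 0.53, 0.848, -0.0]
wrist_force: [-0.6, 0.5, -3.7]
finger_gap: 0.0398
```

```bash
cat >> h.py <<'E'
def reacher(tag):
    "wrist cloud of the reacher: z of plate tops, yoke, jaws in tool-relative axes"
    s,M=st(); im,d,P,c,T=pts('wrist'); cv2.imwrite(f'pics/{tag}.png',im[...,::-1]); np.savez(tag+'.npz',im=im,P=P,T=T)
    Q=(P-np.array(s['tcp_pos'])); X=np.stack([Q@M[:,0],-(Q@M[:,1]),P[...,2]],-1) # x ahead, y left, world z
    return s,M,im,P,X
E
python3 - <<'E'
from h import *
s,M,im,P,X=reacher('w2'); t=s['tcp_pos'][2]
zr=P[...,2]
for n,x0,x1,y0,y1,lo in [('plates',-.03,.03,-.04,.04,t+.03),('sole',.024,.032,-.012,.012,-.1),('yoke',.078,.1,-.04,.04,t-.035),('jaws',.1,.18,-.06,.06,t-.045)]:
    m=(X[...,0]>x0)&(X[...,0]<x1)&(abs(X[...,1])<y1)&(zr>lo)&(zr<t+.08)
    q=X[m]; 
    if len(q): print(n,len(q),np.median(q,0),q.min(0),q.max(0))
E
```

```text
t 4.15 tcp [ 0.4615 -0.1565  0.0745] 
 x [-0.4385  0.8987  0.0005] y [ 0.8987  0.4385 -0.0006] z [-0.0007  0.0002 -1.    ] 
 F [-0.6381  0.5336 -3.7298] gap 0.039766305251189044 q [-0.4917  0.264  -0.4509  0.8566 -0.0002  0.6252]
plates 20248 [ 0.0112 -0.0006  0.1228] [-0.0172 -0.04    0.1046] [0.0245 0.04   0.1545]
sole 409 [ 0.0273 -0.0029  0.028 ] [ 0.024  -0.0119 -0.0018] [0.032  0.0118 0.1125]
yoke 5127 [0.0896 0.0078 0.0484] [ 0.0782 -0.025   0.0395] [0.1   0.04  0.053]
jaws 2476 [0.1125 0.0294 0.0425] [ 0.1    -0.0225  0.0296] [0.1274 0.0404 0.0458]
```

The reacher is lifted and level, with its underside 57 mm below the TCP. Next I move to the staging point at the riser mouth.

Run:
```python
from h import *
plan(np.array([.5177,.1017,.119]),65,12)
```

```text
t 4.2 tcp [ 0.4615 -0.1565  0.0746] 
 x [-0.4385  0.8987  0.0005] y [ 0.8987  0.4385 -0.0005] z [-0.0007  0.0002 -1.    ] 
 F [-0.0001  0.1319 -3.4495] gap 0.0397640943498904 q [-0.4917  0.264  -0.4509  0.8566 -0.0001  0.6252]
turn/row [-0.0033 -0.0011  4.2507] step mm 22.32671979811173 total [0.0562 0.2582 0.0444]
  [0.0173, 0.0136, -0.0037]
  [0.0182, 0.0123, -0.0037]
  [0.0191, 0.0109, -0.0037]
  [0.0199, 0.0095, -0.0037]
  [0.0205, 0.008, -0.0037]
  [0.0211, 0.0064, -0.0037]
  [0.0215, 0.0049, -0.0037]
  [0.0218, 0.0033, -0.0037]
  [0.022, 0.0016, -0.0037]
  [0.022, 0.0, -0.0037]
  [0.022, -0.0016, -0.0037]
  [0.0218, -0.0032, -0.0037]
```

Call:
play_rows --steps '[{"claw":160,"dp":[0,0,-0.022],"angular":[0,0,0]},{"claw":160,"dp":[0,0,-0.022],"angular":[0,0,0]},{"claw":160,"dp":[0.0173,0.0136,0],"angular":[0,0,4.25]},{"claw":160,"dp":[0.0182,0.0123,0],"angular":[0,0,4.25]},{"claw":160,"dp":[0.0191,0.0109,0],"angular":[0,0,4.25]},{"claw":160,"dp":[0.0199,0.0095,0],"angular":[0,0,4.25]},{"claw":160,"dp":[0.0205,0.008,0],"angular":[0,0,4.25]},{"claw":160,"dp":[0.0211,0.0064,0],"angular":[0,0,4.25]}]'

```text
clock: 4.87
tcp_pos: [0.4896, -0.0265, 0.1186]
orientation: [-0.0, 0.705, 0.709, -0.0]
wrist_force: [0.9, -1.1, -3.1]
finger_gap: 0.0397
```

Call:
play_rows --steps '[{"claw":160,"dp":[0.0215,0.0049,0],"angular":[0,0,4.25]},{"claw":160,"dp":[0.0218,0.0033,0],"angular":[0,0,4.25]},{"claw":160,"dp":[0.022,0.0016,0],"angular":[0,0,4.25]},{"claw":160,"dp":[0.022,0,0],"angular":[0,0,4.25]},{"claw":160,"dp":[0.022,-0.0016,0],"angular":[0,0,4.25]},{"claw":160,"dp":[0.0218,-0.0032,0],"angular":[0,0,4.25]},{"claw":160,"dp":[0,0,0],"angular":[0,0,0]},{"claw":160,"dp":[0,0,0],"angular":[0,0,0]}]'

```text
clock: 5.53
tcp_pos: [0.5176, 0.1026, 0.1184]
orientation: [-0.0, 0.843, 0.539, -0.001]
wrist_force: [-0.7, 0.1, -2.5]
finger_gap: 0.0396
```

Run:
```python
from h import *
s,M,im,P,X=reacher('w3')
# slats: points z 0.075..0.095
m=(P[...,2]>.081)&(P[...,2]<.092)&(P[...,1]>.22)
q=P[m]; print(len(q)); r=cv2.minAreaRect(q[:,:2].astype(np.float32)*1000);print(r);print(cv2.boxPoints(r))
m=(P[...,2]>.02)&(P[...,2]<.032)&(P[...,1]>.27)
q=P[m]; print(len(q),q.mean(0) if len(q) else '', cv2.minAreaRect(q[:,:2].astype(np.float32)*1000) if len(q) else '')
```

```text
t 5.5333 tcp [0.5176 0.1026 0.1184] 
 x [ 0.4197  0.9076 -0.0008] y [ 0.9076 -0.4197 -0.0006] z [-0.0009 -0.0005 -1.    ] 
 F [-0.6738  0.1459 -2.4974] gap 0.039593895591913085 q [ 0.0438  0.2922 -0.2897  0.9898 -0.0004  2.0477]
523
((536.81982421875, 224.40493774414062), (13.652543067932129, 10.510299682617188), 65.8508529663086)
[[529.2319 220.326 ]
 [538.8223 216.0261]
 [544.4078 228.4839]
 [534.8173 232.7838]]
0
```

View pics/w3.png

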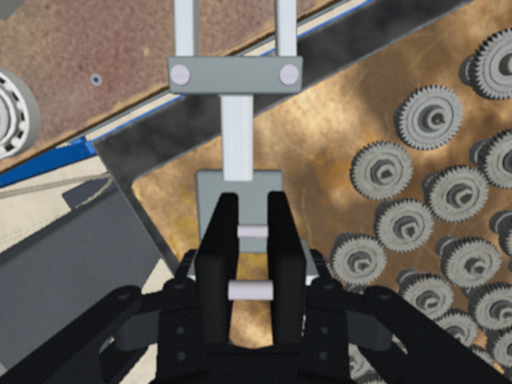

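The wrist view shows the reacher aligned, with its yoke at (236,75), and the near-shaft flange far off at the left edge. I'm descending, opening part way, advancing 45 mm, then checking from the top camera.

Call:
play_rows --steps '[{"claw":160,"dp":[0,0,0.02],"angular":[0,0,0]},{"claw":160,"dp":[0,0,0.02],"angular":[0,0,0]},{"claw":160,"dp":[0,0,0.018],"angular":[0,0,0]},{"claw":140,"dp":[0,0,0],"angular":[0,0,0]},{"claw":120,"dp":[0,0,0],"angular":[0,0,0]},{"claw":105,"dp":[0,0,0],"angular":[0,0,0]},{"claw":95,"dp":[0,0,0],"angular":[0,0,0]},{"claw":95,"dp":[0,0,0],"angular":[0,0,0]}]'

```text
clock: 6.25
tcp_pos: [0.5187, 0.1015, 0.062]
orientation: [0.001, 0.843, 0.537, 0.001]
wrist_force: [0.2, -0.5, -3.2]
finger_gap: 0.0534
```

Call:
play_rows --steps '[{"claw":95,"dp":[0.005,0,0],"angular":[0,0,0]},{"claw":95,"dp":[0.01,0,0],"angular":[0,0,0]},{"claw":95,"dp":[0.01,0,0],"angular":[0,0,0]},{"claw":95,"dp":[0.01,0,0],"angular":[0,0,0]},{"claw":95,"dp":[0.01,0,0],"angular":[0,0,0]},{"claw":95,"dp":[0,0,0],"angular":[0,0,0]},{"claw":95,"dp":[0,0,0],"angular":[0,0,0]},{"claw":95,"dp":[0,0,0],"angular":[0,0,0]}]'

```text
clock: 6.92
tcp_pos: [0.5366, 0.1427, 0.0606]
orientation: [-0.0, 0.843, 0.538, -0.0]
wrist_force: [-0.4, 0.3, -3.5]
finger_gap: 0.0534
```

Run:
```python
from h import *
s,M,im,P,X=reacher('w4'); t=s['tcp_pos'][2]
for n,x0,x1,y1,lo,hi in [('yoke',.082,.095,.036,.02,.05),('jaws',.10,.14,.06,.015,.045)]:
    m=(X[...,0]>x0)&(X[...,0]<x1)&(abs(X[...,1])<y1)&(P[...,2]>lo)&(P[...,2]<hi)
    q=X[m]
    if len(q): print(n,len(q),np.median(q,0),q.min(0),q.max(0))
im,d,P,c,T=pts('top'); np.savez('top2.npz',im=im,P=P,T=T,K=[c['fx'],c['fy'],c['cx'],c['cy']])
u0,v0,w,h,k=85,100,130,95,6
C=cv2.resize(im[v0:v0+h,u0:u0+w,::-1],None,fx=k,fy=k,interpolation=cv2.INTER_CUBIC)
for i in range(0,w,10): cv2.putText(C,str(u0+i),(i*k,8),0,.3,(0,0,255),1)
for i in range(0,h,10): cv2.putText(C,str(v0+i),(0,i*k+4),0,.3,(0,0,255),1)
cv2.imwrite('pics/t2.png',C)
```

```text
t 6.9167 tcp [0.5366 0.1427 0.0606] 
 x [ 0.4219  0.9067 -0.0008] y [ 0.9067 -0.4219 -0.0006] z [-0.0009 -0.0005 -1.    ] 
 F [-0.4217  0.3154 -3.5078] gap 0.053367495713310516 q [ 0.1155  0.3942 -0.2983  0.8792 -0.0004  2.1218]
yoke 3802 [0.0885 0.0022 0.037 ] [ 0.0821 -0.0315  0.0342] [0.095  0.036  0.0411]
jaws 2549 [0.1125 0.0262 0.0308] [ 0.1    -0.0345  0.0151] [0.1276 0.039  0.0336]
```

View pics/t2.png

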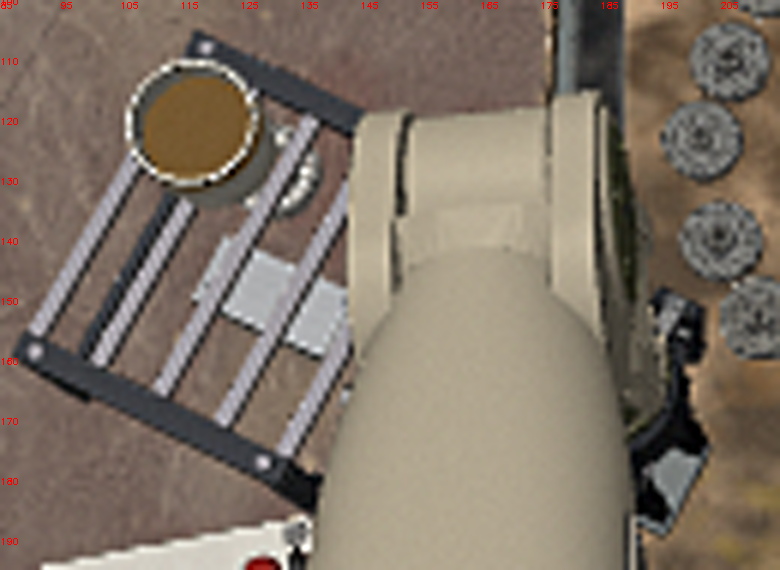

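The arm hides the jaws from above. The spacer is unmoved: its back end is at (120,145), at riser y of about +3 mm. The reacher is level. I'm advancing 55 mm.

Call:
play_rows --steps '[{"claw":95,"dp":[0,0,0.004],"angular":[0,0,0]},{"claw":95,"dp":[0.009,0,0],"angular":[0,0,0]},{"claw":95,"dp":[0.009,0,0],"angular":[0,0,0]},{"claw":95,"dp":[0.009,0,0],"angular":[0,0,0]},{"claw":95,"dp":[0.009,0,0],"angular":[0,0,0]},{"claw":95,"dp":[0.009,0,0],"angular":[0,0,0]},{"claw":95,"dp":[0.01,0,0],"angular":[0,0,0]},{"claw":95,"dp":[0,0,0],"angular":[0,0,0]}]'

```text
clock: 7.68
tcp_pos: [0.5615, 0.1945, 0.057]
orientation: [0.0, 0.843, 0.538, 0.001]
wrist_force: [0.2, -0.0, -3.4]
finger_gap: 0.0538
```

Run:
```python
from h import *
s,M,im,P,X=reacher('w5')
a=im[:, :,::-1]
im2,d,P2,c,T=pts('side')
b=cv2.resize(im2[215:345,120:330,::-1],None,fx=3.8,fy=3.8,interpolation=cv2.INTER_CUBIC)[:490,:798]
cv2.imwrite('pics/s5.png',b)
```

```text
t 7.6833 tcp [0.5615 0.1945 0.057 ] 
 x [0.4207 0.9072 0.0015] y [ 0.9072 -0.4207  0.0011] z [ 0.0016  0.0009 -1.    ] 
 F [ 0.1737 -0.0181 -3.4357] gap 0.053846023108290925 q [ 0.1981  0.4613 -0.2005  0.9073  0.0006  2.2031]
```

View pics/s5.png

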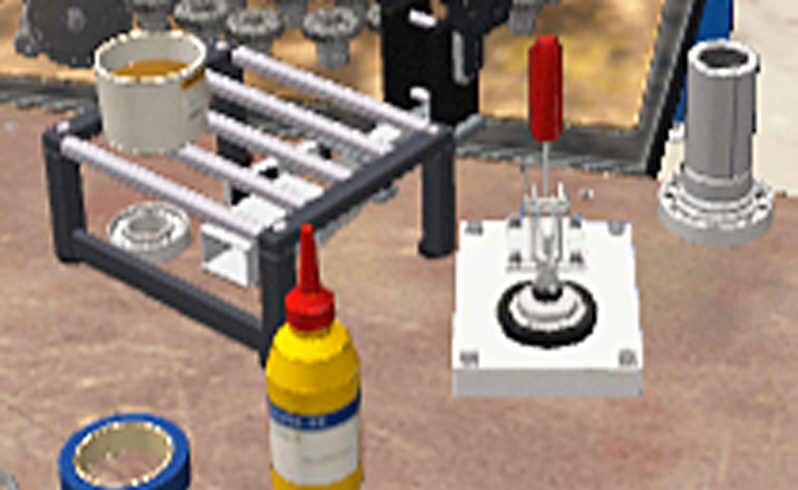

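The side view shows the spacer between the jaws, with the far pad at (237,185) and the near jaw at (340,205). The bearing at (148,230) is untouched. I'm squeezing at 55 N.

Call:
play_rows --force 55 --steps '[{"claw":110,"dp":[0,0,0],"angular":[0,0,0]},{"claw":120,"dp":[0,0,-0.0005],"angular":[0,0,0]},{"claw":130,"dp":[0,0,-0.0005],"angular":[0,0,0]},{"claw":150,"dp":[0,0,0],"angular":[0,0,0]},{"claw":170,"dp":[0,0,0],"angular":[0,0,0]},{"claw":170,"dp":[0,0,0],"angular":[0,0,0]},{"claw":170,"dp":[0,0,0],"angular":[0,0,0]},{"claw":170,"dp":[0,0,0],"angular":[0,0,0]}]'

```text
clock: 8.45
tcp_pos: [0.5602, 0.1922, 0.0579]
orientation: [0.0, 0.843, 0.537, -0.0]
wrist_force: [0.1, -0.8, -3.0]
finger_gap: 0.0422
```

Call:
play_rows --steps '[{"claw":170,"dp":[0,0,0],"angular":[0,0,0]},{"claw":170,"dp":[0,0,0],"angular":[0,0,0]},{"claw":170,"dp":[0,0,0],"angular":[0,0,0]},{"claw":170,"dp":[0,0,-0.003],"angular":[0,0,0]},{"claw":170,"dp":[0,0,-0.004],"angular":[0,0,0]},{"claw":170,"dp":[0,0,-0.004],"angular":[0,0,0]},{"claw":170,"dp":[0,0,-0.004],"angular":[0,0,0]},{"claw":170,"dp":[0,0,0],"angular":[0,0,0]}]'

```text
clock: 9.12
tcp_pos: [0.5609, 0.1926, 0.0741]
orientation: [0.0, 0.843, 0.537, 0.001]
wrist_force: [0.7, 0.3, -3.7]
finger_gap: 0.0424
```

Call:
play_rows --steps '[{"claw":170,"dp":[-0.006,0,0],"angular":[0,0,0]},{"claw":170,"dp":[-0.01,0,0],"angular":[0,0,0]},{"claw":170,"dp":[-0.01,0,0],"angular":[0,0,0]},{"claw":170,"dp":[-0.01,0,0],"angular":[0,0,0]},{"claw":170,"dp":[-0.01,0,0],"angular":[0,0,0]},{"claw":170,"dp":[-0.01,0,0],"angular":[0,0,0]},{"claw":170,"dp":[-0.01,0,0],"angular":[0,0,0]},{"claw":170,"dp":[-0.01,0,0],"angular":[0,0,0]}]'

```text
clock: 9.78
tcp_pos: [0.5276, 0.1223, 0.0729]
orientation: [0.0, 0.843, 0.537, 0.0]
wrist_force: [-0.3, -0.0, -4.5]
finger_gap: 0.0421
```

Call:
play_rows --steps '[{"claw":170,"dp":[-0.01,0,0],"angular":[0,0,0]},{"claw":170,"dp":[-0.01,0,0],"angular":[0,0,0]},{"claw":170,"dp":[-0.01,0,0],"angular":[0,0,0]},{"claw":170,"dp":[-0.01,0,0],"angular":[0,0,0]},{"claw":170,"dp":[-0.01,0,0],"angular":[0,0,0]},{"claw":170,"dp":[-0.006,0,0],"angular":[0,0,0]},{"claw":170,"dp":[0,0,0],"angular":[0,0,0]},{"claw":170,"dp":[0,0,0],"angular":[0,0,0]}]'

```text
clock: 10.45
tcp_pos: [0.5045, 0.0724, 0.073]
orientation: [-0.0, 0.844, 0.537, 0.0]
wrist_force: [0.1, 0.1, -4.4]
finger_gap: 0.0423
```

Call:
play_rows --steps '[{"claw":170,"dp":[-0.002,0,-0.005],"angular":[0,0,0]},{"claw":170,"dp":[-0.002,0,-0.01],"angular":[0,0,0]},{"claw":170,"dp":[-0.002,0,-0.01],"angular":[0,0,0]},{"claw":170,"dp":[-0.002,0,-0.01],"angular":[0,0,0]},{"claw":170,"dp":[-0.002,0,-0.01],"angular":[0,0,0]},{"claw":170,"dp":[0,0,-0.01],"angular":[0,0,0]},{"claw":170,"dp":[0,0,-0.005],"angular":[0,0,0]},{"claw":170,"dp":[0,0,0],"angular":[0,0,0]}]'

```text
clock: 11.12
tcp_pos: [0.5014, 0.0636, 0.1348]
orientation: [0.001, 0.843, 0.537, 0.001]
wrist_force: [0.9, -1.6, -4.7]
finger_gap: 0.042
```

Run:
```python
from h import *
s,M,im,P,X=reacher('w6')
im2,d,P2,c,T=pts('side')
np.savez('side6.npz',im=im2,P=P2,T=T)
b=cv2.resize(im2[150:330,120:330,::-1],None,fx=2.2,fy=2.2,interpolation=cv2.INTER_CUBIC)
a=cv2.resize(im[:,:,::-1],None,fx=.6,fy=.6)
C=np.zeros((400,790,3),np.uint8);C[:b.shape[0],:b.shape[1]]=b;C[:a.shape[0],470:470+a.shape[1]]=a[:, :320]
cv2.imwrite('pics/s6.png',C)
t=s['tcp_pos'][2]-.055
for n,x0,x1,y1,lo,hi in [('yoke',.082,.095,.036,t+.015,t+.045),('jaws',.10,.13,.06,t+.01,t+.035)]:
    m=(X[...,0]>x0)&(X[...,0]<x1)&(abs(X[...,1])<y1)&(P[...,2]>lo)&(P[...,2]<hi)
    q=X[m]
    if len(q): print(n,len(q),np.median(q,0)-[0,0,t],q.min(0),q.max(0))
```

```text
t 11.1167 tcp [0.5014 0.0636 0.1348] 
 x [0.4225 0.9064 0.0013] y [ 0.9064 -0.4225  0.0031] z [ 0.0033 -0.0001 -1.    ] 
 F [ 0.8743 -1.6109 -4.7383] gap 0.041964235758674084 q [-0.0327  0.2354 -0.3233  1.0088  0.      1.9743]
yoke 3436 [0.0885 0.0048 0.0289] [ 0.0822 -0.0266  0.1061] [0.095  0.036  0.1132]
jaws 2472 [0.1128 0.0291 0.0227] [ 0.1    -0.0247  0.0898] [0.1269 0.0394 0.1056]
```

View pics/s6.png

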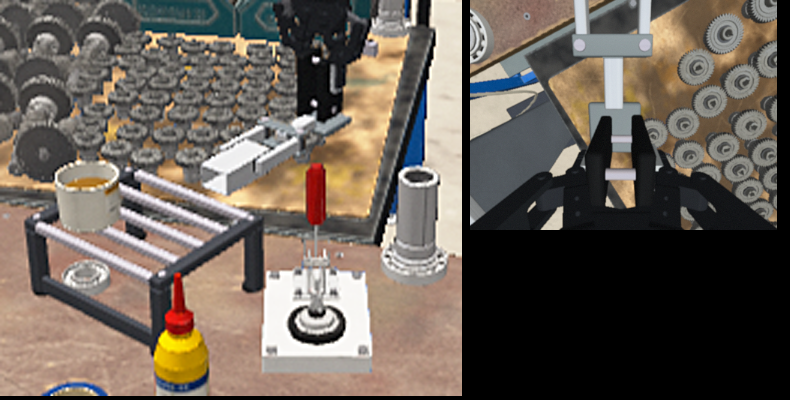

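The spacer is firmly in the jaws and clear of the riser, and the bearing is still in place. Now I'll measure the spacer in the tool frame and refine the corner pose from the wrist pictures.

Run:
```python
from h import *
s,M=st(); t0=np.array(s['tcp_pos'])
for n in ['top','side']:
    im,d,P,c,T=pts(n)
    Q=P-t0; X=np.stack([Q@M[:,0],-(Q@M[:,1]),Q[...,2]],-1)
    m=(X[...,0]>.16)&(X[...,0]<.24)&(abs(X[...,1])<.06)&(X[...,2]>-.045)&(X[...,2]<-.022)
    q=X[m]; print(n,len(q))
    if len(q)>20: print(np.percentile(q,[2,50,98],axis=0)); r=cv2.minAreaRect(q[:,:2].astype(np.float32)*1000);print(r); print(cv2.boxPoints(r))
# corner stop from first top view and w1
z=np.load('w1.npz');P=z['P'];
m=(P[...,2]>.018)&(P[...,2]<.03)&(P[...,1]<-.25)&(P[...,0]<.56)&(P[...,0]>.45)
print('w1 corner',m.sum(),P[m].min(0) if m.any() else '',P[m].max(0) if m.any() else '')
z=np.load('top.npz');P=z['P'];m=(P[...,2]>.012)&(P[...,2]<.034)&(P[...,1]<-.325)&(P[...,1]>-.42)&(P[...,0]<.555)&(P[...,0]>.45)
q=P[m];print('top corner',m.sum());print(q[:,:2].min(0),q[:,:2].max(0));
```

```text
t 11.2167 tcp [0.5004 0.0637 0.1331] 
 x [0.4224 0.9064 0.0002] y [ 0.9064 -0.4224  0.0006] z [ 0.0006 -0.0001 -1.    ] 
 F [-0.9975  0.4284 -4.5679] gap 0.04241449862257989 q [-0.0326  0.237  -0.3257  1.0075 -0.0001  1.9742]
top 234
[[ 0.1613 -0.0113 -0.0408]
 [ 0.1864  0.0095 -0.032 ]
 [ 0.2124  0.0342 -0.0263]]
((187.04420471191406, 13.076367378234863), (53.30221176147461, 53.720115661621094), 1.1747959852218628)
[[159.848   39.3844]
 [160.9494 -14.3245]
 [214.2404 -13.2316]
 [213.139   40.4772]]
side 285
[[ 0.1611 -0.0192 -0.0443]
 [ 0.1861  0.016  -0.0319]
 [ 0.2153  0.0387 -0.0286]]
((188.3927001953125, 8.502084732055664), (63.900997161865234, 56.476951599121094), 89.20196533203125)
[[159.712  -23.052 ]
 [216.1834 -23.8386]
 [217.0734  40.0562]
 [160.602   40.8428]]
w1 corner 472 [ 0.4889 -0.3821  0.018 ] [ 0.5598 -0.2502  0.0299]
top corner 156
[ 0.4874 -0.4191] [ 0.5538 -0.3372]
```

Run:
```python
from h import *
z=np.load('top.npz');im,K,T=z['im'],z['K'],z['T']
u0,v0,k=335,172,10
C=cv2.resize(im[v0:v0+30,u0:u0+30,::-1],None,fx=k,fy=k,interpolation=cv2.INTER_CUBIC)
w=np.load('w1.npz')['im'];D=cv2.resize(w[300:350,180:275,::-1],None,fx=5,fy=5,interpolation=cv2.INTER_CUBIC)
for i in range(0,30,5): cv2.putText(C,str(u0+i),(i*k,8),0,.35,(0,0,255),1);cv2.putText(C,str(v0+i),(0,i*k+4),0,.35,(0,0,255),1)
for i in range(0,95,10): cv2.putText(D,str(180+i),(i*5,8),0,.35,(0,0,255),1)
for i in range(0,50,10): cv2.putText(D,str(300+i),(0,i*5+4),0,.35,(0,0,255),1)
o=np.zeros((300,790,3),np.uint8);o[:,:300]=C;o[:250,310:785]=D;cv2.imwrite('pics/cs.png',o)
```

```text
(no output)
```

View pics/cs.png

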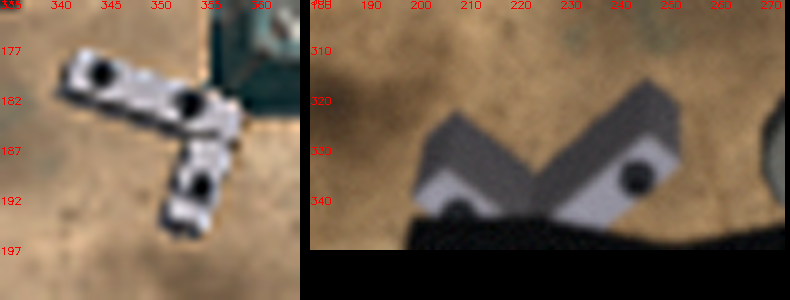

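Run:
```python
from h import *
s=np.load('w1.npz');T1=s['T'];c=env.calibration('wrist');K1=[c['fx'],c['fy'],c['cx'],c['cy']]
a=ray(K1,T1,[(209,322),(224.8,335),(247.4,315.4)],0.)[:,:2]; print('w1 short end, corner, long end',a)
yw=lambda d:np.degrees(np.arctan2(d[1],d[0]))
print('yaw',yw(a[1]-a[0]),yw(a[2]-a[1])-90,np.linalg.norm(a[1]-a[0]),np.linalg.norm(a[2]-a[1]))
z=np.load('top.npz');b=ray(z['K'],z['T'],[(342.5,176.8),(359.3,181.8),(355.2,195.2)],.024)[:,:2];print(b,yw(b[0]-b[1])-90,yw(b[1]-b[2]),np.linalg.norm(b[0]-b[1]),np.linalg.norm(b[2]-b[1]))
y=np.radians(-24);ex=np.array([np.cos(y),np.sin(y)]);ey=np.array([-ex[1],ex[0]])
print('top inner',b[1]-.014*ex+.014*ey)
```

```text
w1 short end, corner, long end [[ 0.4941 -0.37  ]
 [ 0.5224 -0.3806]
 [ 0.5367 -0.3375]]
yaw -20.487308968217757 -18.296632985941784 0.030259452857050364 0.045391285856827786
[[ 0.5451 -0.3411]
 [ 0.5295 -0.3949]
 [ 0.4855 -0.3807]] -16.1379071613906 -17.90477699930329 0.05610522605470171 0.04626278339855271
top inner [ 0.5224 -0.3765]
```

Run:
```python
from h import *
plan(np.array([.487,-.230,.20]),-18.5,16)
```

```text
t 11.3167 tcp [0.4997 0.0637 0.1323] 
 x [ 0.4224  0.9064 -0.0005] y [ 0.9064 -0.4224 -0.0009] z [-0.001  -0.0001 -1.    ] 
 F [-0.2468 -0.5896 -4.4342] gap 0.04223739687464107 q [-0.0327  0.2378 -0.3267  1.0074 -0.0001  1.9742]
turn/row [-0.0014  0.0039  5.2198] step mm 18.853167501669578 total [-0.0127 -0.2937  0.0677]
  [-0.017, 0.007, -0.0042]
  [-0.0163, 0.0085, -0.0042]
  [-0.0154, 0.01, -0.0042]
  [-0.0144, 0.0113, -0.0042]
  [-0.0134, 0.0126, -0.0042]
  [-0.0122, 0.0138, -0.0042]
  [-0.0108, 0.0148, -0.0042]
  [-0.0095, 0.0158, -0.0042]
  [-0.008, 0.0165, -0.0042]
  [-0.0064, 0.0172, -0.0042]
  [-0.0049, 0.0177, -0.0042]
  [-0.0032, 0.0181, -0.0042]
  [-0.0016, 0.0183, -0.0042]
  [0.0001, 0.0184, -0.0042]
  [0.0018, 0.0183, -0.0042]
  [0.0034, 0.018, -0.0042]
```

Call:
play_rows --steps '[{"claw":170,"dp":[-0.017,0.007,-0.0085],"angular":[0,0,5.22]},{"claw":170,"dp":[-0.0163,0.0085,-0.0085],"angular":[0,0,5.22]},{"claw":170,"dp":[-0.0154,0.01,-0.0085],"angular":[0,0,5.22]},{"claw":170,"dp":[-0.0144,0.0113,-0.0085],"angular":[0,0,5.22]},{"claw":170,"dp":[-0.0134,0.0126,-0.0085],"angular":[0,0,5.22]},{"claw":170,"dp":[-0.0122,0.0138,-0.0085],"angular":[0,0,5.22]},{"claw":170,"dp":[-0.0108,0.0148,-0.0085],"angular":[0,0,5.22]},{"claw":170,"dp":[-0.0095,0.0158,-0.0085],"angular":[0,0,5.22]}]'

```text
clock: 11.98
tcp_pos: [0.493, -0.0838, 0.2004]
orientation: [-0.0, 0.98, 0.199, -0.001]
wrist_force: [0.8, 0.6, -5.1]
finger_gap: 0.0423
```

Call:
play_rows --steps '[{"claw":170,"dp":[-0.008,0.0165,0],"angular":[0,0,5.22]},{"claw":170,"dp":[-0.0064,0.0172,0],"angular":[0,0,5.22]},{"claw":170,"dp":[-0.0049,0.0177,0],"angular":[0,0,5.22]},{"claw":170,"dp":[-0.0032,0.0181,0],"angular":[0,0,5.22]},{"claw":170,"dp":[-0.0016,0.0183,0],"angular":[0,0,5.22]},{"claw":170,"dp":[0,0.0184,0],"angular":[0,0,5.22]},{"claw":170,"dp":[0.0018,0.0183,0],"angular":[0,0,5.22]},{"claw":170,"dp":[0.0034,0.018,0],"angular":[0,0,5.22]}]'

```text
clock: 12.65
tcp_pos: [0.4864, -0.2304, 0.1998]
orientation: [-0.001, 0.987, -0.163, -0.001]
wrist_force: [0.5, -0.2, -4.9]
finger_gap: 0.0423
```

Run:
```python
from h import *
s,M,im,P,X=reacher('w7')
# spacer in tool frame from top cam
t0=np.array(s['tcp_pos']); im2,d,P2,c,T=pts('top')
np.savez('top7.npz',im=im2,P=P2,T=T,K=[c['fx'],c['fy'],c['cx'],c['cy']])
Q=P2-t0; X=np.stack([Q@M[:,0],-(Q@M[:,1]),Q[...,2]],-1)
m=(X[...,0]>.17)&(X[...,0]<.24)&(abs(X[...,1])<.06)&(X[...,2]>-.045)&(X[...,2]<-.022)
q=X[m]; print(len(q),np.percentile(q,[1,3,50,97,99],axis=0) if len(q) else '')
```

```text
t 12.65 tcp [ 0.4864 -0.2304  0.1998] 
 x [ 0.9468 -0.3217 -0.002 ] y [-0.3217 -0.9468 -0.0008] z [-0.0016  0.0014 -1.    ] 
 F [ 0.472  -0.1561 -4.8729] gap 0.04233895160342189 q [-0.5917  0.2588 -0.1253  1.1888  0.0003  2.8774]
3 [[ 0.2101  0.0192 -0.0389]
 [ 0.2103  0.0193 -0.0386]
 [ 0.2142  0.021  -0.031 ]
 [ 0.216   0.0216 -0.0304]
 [ 0.2161  0.0217 -0.0304]]
```

View pics/w7.png

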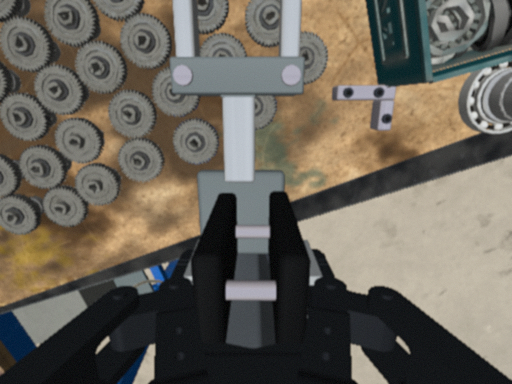

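The wrist view shows the corner stop at (375,100), almost square with the tool, and the nearest pinions are clear of its pocket. I'll fit its edges.

Run:
```python
from h import *
s=np.load('w7.npz');im,T=s['im'],s['T'];c=env.calibration('wrist');K=[c['fx'],c['fy'],c['cx'],c['cy']]
sub=im[75:140,322:408].astype(int); m=((sub.min(2)>105)&(sub.max(2)-sub.min(2)<40)&(sub[...,2]>=sub[...,0]-8)).astype(np.uint8)
m=cv2.morphologyEx(m,cv2.MORPH_CLOSE,np.ones((9,9)))
n,l,sg,_=cv2.connectedComponentsWithStats(m);i=1+np.argmax(sg[1:,4]);m=l==i;print(sg[i])
for r in range(0,65,3): 
    x=np.where(m[r])[0]; 
    if len(x): print(75+r,322+x.min(),322+x.max(),end=' ; ')
v,u=np.where(m);W=ray(K,T,np.c_[u+322,v+75],.024)[:,:2]
h=cv2.convexHull((W*1000).astype(np.float32));a=cv2.approxPolyDP(h,4,True)[:,0]/1000;print('\n',a)
y=np.radians(-18.5)
for yd in [-17,-18.5,-20]:
    y=np.radians(yd);ex=np.array([np.cos(y),np.sin(y)]);ey=np.array([-ex[1],ex[0]])
    px,py=W@ex,W@ey; # outer edges
    X=np.percentile(px,98.5);Y=np.percentile(py,1.5);print(yd,'ranges',px.max()-px.min(),py.max()-py.min(),'inner corner',(px.max()-.014)*ex+(py.min()+.014)*ey)
# yaw from the far edge and right edge line fits
top=[(uu,v[u==uu].min()) for uu in range(u.min()+3,u.max()-3)];A=ray(K,T,np.array(top)+[322,75],.024)[:,:2]
d=cv2.fitLine((A*1000).astype(np.float32),cv2.DIST_HUBER,0,.01,.01).ravel();print('long yaw',np.degrees(np.arctan2(d[1],d[0]))%180-90)
rt=[(u[v==vv].max(),vv) for vv in range(v.min()+3,v.max()-3)];A=ray(K,T,np.array(rt)+[322,75],.024)[:,:2]
d=cv2.fitLine((A*1000).astype(np.float32),cv2.DIST_HUBER,0,.01,.01).ravel();print('short yaw',(np.degrees(np.arctan2(d[1],d[0]))+90)%180-90)
st()
```

```text
[  15   10   59   45 1208]
87 337 395 ; 90 337 394 ; 93 337 394 ; 96 337 393 ; 99 337 393 ; 102 380 393 ; 105 380 392 ; 108 380 392 ; 111 379 391 ; 114 379 391 ; 117 379 390 ; 120 378 390 ; 123 378 390 ; 126 377 390 ; 129 378 388 ; 
 [[ 0.5464 -0.3387]
 [ 0.5355 -0.336 ]
 [ 0.4937 -0.3686]
 [ 0.491  -0.3794]
 [ 0.5293 -0.3918]]
-17 ranges 0.042915878417613906 0.0568334664998556 inner corner [ 0.5214 -0.3758]
-18.5 ranges 0.04221752472635454 0.05698898269411712 inner corner [ 0.5211 -0.3755]
-20 ranges 0.042164756691610794 0.057953897863953385 inner corner [ 0.5209 -0.3762]
long yaw -18.794556
short yaw -18.631348
t 12.75 tcp [ 0.4868 -0.2323  0.1998] 
 x [ 0.9468 -0.3219 -0.0009] y [-0.3219 -0.9468  0.0006] z [-0.001  -0.0003 -1.    ] 
 F [ 0.999  -0.6416 -4.7366] gap 0.042188626404831515 q [-0.5937  0.2598 -0.124   1.1877 -0.0008  2.8756]
```

Call:
play_rows --steps '[{"claw":170,"dp":[-0.0177,0.0137,0],"angular":[0,0,0]},{"claw":170,"dp":[-0.0177,0.0137,0],"angular":[0,0,0]},{"claw":170,"dp":[-0.0177,0.0137,0],"angular":[0,0,0]},{"claw":170,"dp":[-0.0177,0.0137,0],"angular":[0,0,0]},{"claw":170,"dp":[-0.0177,0.0137,0],"angular":[0,0,0]},{"claw":170,"dp":[-0.0177,0.0137,0],"angular":[0,0,0]},{"claw":170,"dp":[-0.0177,0.0137,0],"angular":[0,0,0]},{"claw":170,"dp":[-0.0177,0.0137,0],"angular":[0,0,0]}]'

```text
clock: 13.42
tcp_pos: [0.3169, -0.2881, 0.2003]
orientation: [-0.001, 0.987, -0.16, -0.0]
wrist_force: [0.0, -0.8, -3.9]
finger_gap: 0.0421
```

Call:
play_rows --steps '[{"claw":170,"dp":[0,0,0.014],"angular":[0,0,0]},{"claw":170,"dp":[0,0,0.014],"angular":[0,0,0]},{"claw":170,"dp":[0,0,0.014],"angular":[0,0,0]},{"claw":170,"dp":[0,0,0.014],"angular":[0,0,0]},{"claw":170,"dp":[0,0,0.014],"angular":[0,0,0]},{"claw":170,"dp":[0,0,0.014],"angular":[0,0,0]},{"claw":170,"dp":[0,0,0.014],"angular":[0,0,0]},{"claw":170,"dp":[0,0,0],"angular":[0,0,0]}]'

```text
clock: 14.08
tcp_pos: [0.3166, -0.2863, 0.1001]
orientation: [-0.002, 0.987, -0.16, -0.002]
wrist_force: [0.5, 1.5, -4.3]
finger_gap: 0.0421
```

Run:
```python
from h import *
s,M=st()
im,d,P,c,T=pts('top'); np.savez('top8.npz',im=im,P=P,T=T,K=[c['fx'],c['fy'],c['cx'],c['cy']])
im2,d2,P2,c2,T2=pts('side'); np.savez('side8.npz',im=im2,P=P2,T=T2,K=[c2['fx'],c2['fy'],c2['cx'],c2['cy']])
a=cv2.resize(im[160:235,290:400,::-1],None,fx=7,fy=7,interpolation=cv2.INTER_CUBIC)[:525,:770]
for i in range(0,110,10): cv2.putText(a,str(290+i),(i*7,8),0,.35,(0,0,255),1)
for i in range(0,75,10): cv2.putText(a,str(160+i),(0,i*7+4),0,.35,(0,0,255),1)
cv2.imwrite('pics/t8.png',a)
```

```text
t 14.0833 tcp [ 0.3166 -0.2863  0.1001] 
 x [ 0.9488 -0.3159 -0.0047] y [-0.3159 -0.9488 -0.0036] z [-0.0033  0.0049 -1.    ] 
 F [ 0.4692  1.4805 -4.3091] gap 0.04213459682649695 q [-0.924   0.1325 -0.5477  0.8964  0.0003  2.539 ]
```

View pics/t8.png

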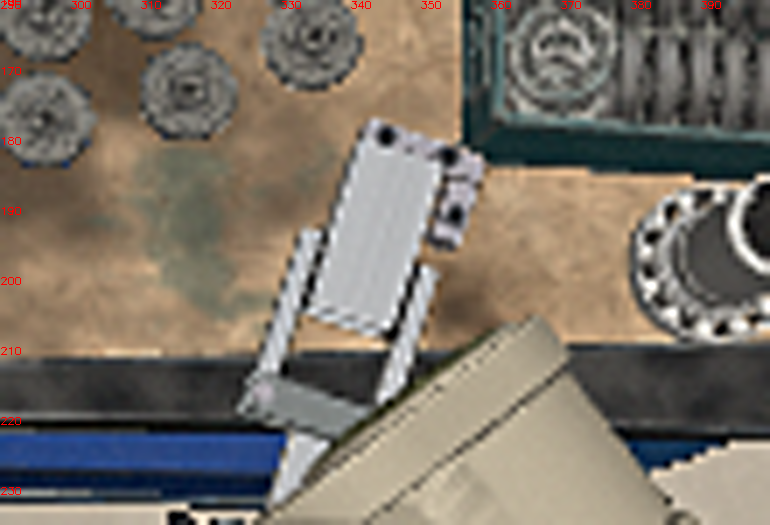

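```bash
cat >> h.py <<'E'
Cc=np.array([.5213,-.377]);_y=np.radians(-18.7);Ex=np.array([np.cos(_y),np.sin(_y)]);Ey=np.array([-Ex[1],Ex[0]])
def cf(p): p=np.atleast_2d(p)[:,:2]-Cc; return np.c_[p@Ex,p@Ey]*1000
E
python3 - <<'E'
from h import *
z=np.load('top8.npz');K,T,im,P=z['K'],z['T'],z['im'],z['P']
a=ray(K,T,[(342.0,178),(353,182.9),(346.1,207.6),(334,202.9)],.068);print('spacer corners in corner frame mm\n',cf(a))
d=a[1]-a[2];print(np.degrees(np.arctan2(d[1],d[0])))
print('fence far corners z.024',cf(ray(K,T,[(359.2,182.3),(355.3,195.2)],.024)))
m=(P[...,2]>.06)&(P[...,2]<.075)&(P[...,0]>.42)&(P[...,1]<-.28);q=P[m];print(len(q),np.percentile(cf(q),[2,50,98],axis=0), np.median(q[:,2]))
z=np.load('side8.npz');P=z['P'];m=(P[...,2]>.06)&(P[...,2]<.075)&(P[...,0]>.42)&(P[...,0]<.54)&(P[...,1]<-.28)&(P[...,1]>-.42);q=P[m];print(len(q),np.percentile(cf(q),[2,50,98],axis=0))
s,M=st();print('tcp cf',cf(s['tcp_pos']))
E
```

```text
spacer corners in corner frame mm
 [[ -4.0782  46.5023]
 [ -7.4311   9.2789]
 [-89.0938   6.0425]
 [-87.6868  45.9244]]
-16.430484660179964
fence far corners z.024 [[ 11.8724 -14.5457]
 [-32.6006 -15.3049]]
6467 [[ -77.3477 -387.9556]
 [ 359.5135 -114.7415]
 [ 710.3826  182.5201]] 0.07078568411908859
243 [[-119.8801  -19.502 ]
 [ -63.6433   38.0105]
 [  17.1598   65.079 ]]
t 14.1833 tcp [ 0.3176 -0.2879  0.1024] 
 x [ 0.9486 -0.3164 -0.0018] y [-0.3164 -0.9486 -0.0015] z [-0.0012  0.002  -1.    ] 
 F [ 0.0196 -0.0774 -3.3162] gap 0.04237424671579802 q [-0.9242  0.1305 -0.5436  0.899   0.0002  2.5393]
tcp cf [[-221.5376   19.123 ]]
```

The spacer is about 7 mm from the end fence and 8 mm from the side fence, at z ≈ 0.04 and nearly square. I'm descending to just above the table.

Call:
play_rows --steps '[{"claw":170,"dp":[0,0,0.008],"angular":[0,0,0.7]},{"claw":170,"dp":[0,0,0.008],"angular":[0,0,0]},{"claw":170,"dp":[0,0,0.008],"angular":[0,0,0]},{"claw":170,"dp":[0,0,0.006],"angular":[0,0,0]},{"claw":170,"dp":[0,0,0.003],"angular":[0,0,0]},{"claw":170,"dp":[0,0,0.002],"angular":[0,0,0]},{"claw":170,"dp":[0,0,0],"angular":[0,0,0]},{"claw":170,"dp":[0,0,0],"angular":[0,0,0]}]'

```text
clock: 14.85
tcp_pos: [0.318, -0.2891, 0.0679]
orientation: [0.0, 0.986, -0.167, 0.0]
wrist_force: [0.9, -0.1, -4.4]
finger_gap: 0.0423
```

Run:
```python
from h import *
s,M=st();print('tcp cf',cf(s['tcp_pos']),s['ft_torque'])
```

```text
t 14.85 tcp [ 0.318  -0.2891  0.0679] 
 x [ 0.9443 -0.3291  0.0001] y [-0.3291 -0.9443  0.0001] z [ 0.     -0.0001 -1.    ] 
 F [ 0.9404 -0.148  -4.3515] gap 0.04229400177491576 q [-0.925   0.1712 -0.5939  0.8057 -0.      2.552 ]
tcp cf [[-220.7468   18.1077]] [ 0.0332  0.237  -0.0519]
```

Call:
play_rows --steps '[{"claw":170,"dp":[0,0,0.0015],"angular":[0,0,0]},{"claw":170,"dp":[0,0,0.0015],"angular":[0,0,0]},{"claw":170,"dp":[0,0,0.001],"angular":[0,0,0]},{"claw":170,"dp":[0,0,0.001],"angular":[0,0,0]},{"claw":170,"dp":[0,0,0],"angular":[0,0,0]},{"claw":170,"dp":[0,0,0],"angular":[0,0,0]},{"claw":170,"dp":[0,0,0],"angular":[0,0,0]},{"claw":170,"dp":[0,0,0],"angular":[0,0,0]}]'

```text
clock: 15.52
tcp_pos: [0.318, -0.289, 0.063]
orientation: [0.0, 0.986, -0.167, 0.0]
wrist_force: [0.1, -0.6, -4.4]
finger_gap: 0.0422
```

Call:
play_rows --steps '[{"claw":170,"dp":[0.001,0,0],"angular":[0,0,0]},{"claw":170,"dp":[0.001,0,0],"angular":[0,0,0]},{"claw":170,"dp":[0.001,0,0],"angular":[0,0,0]},{"claw":170,"dp":[0.001,0,0],"angular":[0,0,0]},{"claw":170,"dp":[0.001,0,0],"angular":[0,0,0]},{"claw":170,"dp":[0,0,0],"angular":[0,0,0]},{"claw":170,"dp":[0,0,0],"angular":[0,0,0]},{"claw":170,"dp":[0,0,0],"angular":[0,0,0]}]'

```text
clock: 16.18
tcp_pos: [0.322, -0.2902, 0.0626]
orientation: [-0.0, 0.986, -0.167, -0.001]
wrist_force: [-3.6, 1.1, -3.0]
finger_gap: 0.0421
```

Call:
play_rows --steps '[{"claw":170,"dp":[-0.001,0.001,0],"angular":[0,0,0]},{"claw":170,"dp":[0,0.001,0],"angular":[0,0,0]},{"claw":170,"dp":[0,0.001,0],"angular":[0,0,0]},{"claw":170,"dp":[0,0.001,0],"angular":[0,0,0]},{"claw":170,"dp":[0,0.001,0],"angular":[0,0,0]},{"claw":170,"dp":[0,0,0],"angular":[0,0,0]},{"claw":170,"dp":[0,0,0],"angular":[0,0,0]},{"claw":170,"dp":[0,0,0],"angular":[0,0,0]}]'

```text
clock: 16.85
tcp_pos: [0.3204, -0.2949, 0.0629]
orientation: [-0.0, 0.986, -0.167, 0.0]
wrist_force: [0.2, 2.0, -3.9]
finger_gap: 0.0423
```

Run:
```python
from h import *
s,M=st();print('tcp cf',cf(s['tcp_pos']),s['ft_torque'],'F tool',M.T@np.array(s['wrist_force']))
```

```text
t 16.85 tcp [ 0.3204 -0.2949  0.0629] 
 x [ 0.9445 -0.3285  0.0005] y [-0.3285 -0.9445 -0.0004] z [ 0.0006  0.0002 -1.    ] 
 F [ 0.2079  1.9913 -3.8891] gap 0.04231376656068928 q [-0.9291  0.1874 -0.5882  0.795   0.0006  2.5472]
tcp cf [[-216.6317   13.3833]] [0.5649 0.081  0.4415] F tool [-0.4599 -1.9475  3.8897]
```

Side fence contact felt: −1.9 N sideways, with a matching moment. Next I press forward lightly and lower to the table.

Call:
play_rows --steps '[{"claw":170,"dp":[0.001,0,0],"angular":[0,0,0]},{"claw":170,"dp":[0.0005,0,0.0005],"angular":[0,0,0]},{"claw":170,"dp":[0,0,0.0005],"angular":[0,0,0]},{"claw":170,"dp":[0,0,0.0005],"angular":[0,0,0]},{"claw":170,"dp":[0,0,0.0005],"angular":[0,0,0]},{"claw":170,"dp":[0,0,0],"angular":[0,0,0]},{"claw":170,"dp":[0,0,0],"angular":[0,0,0]},{"claw":170,"dp":[0,0,0],"angular":[0,0,0]}]'

```text
clock: 17.52
tcp_pos: [0.3205, -0.2951, 0.0613]
orientation: [-0.0, 0.986, -0.167, -0.001]
wrist_force: [-6.4, 3.6, 4.4]
finger_gap: 0.0423
```

Run:
```python
from h import *
s,M=st();print('tcp cf',cf(s['tcp_pos']),s['ft_torque'],'F tool',M.T@np.array(s['wrist_force']))
z=pts('top');im,P,T=z[0],z[2],z[4];c=z[3];np.savez('top9.npz',im=im,P=P,T=T,K=[c['fx'],c['fy'],c['cx'],c['cy']])
a=cv2.resize(im[165:225,315:375,::-1],None,fx=10,fy=10,interpolation=cv2.INTER_CUBIC)
for i in range(0,60,10): cv2.putText(a,str(315+i),(i*10,8),0,.35,(0,0,255),1);cv2.putText(a,str(165+i),(0,i*10+4),0,.35,(0,0,255),1)
cv2.imwrite('pics/t9.png',a)
```

```text
t 17.5167 tcp [ 0.3205 -0.2951  0.0613] 
 x [ 0.9441 -0.3296 -0.0019] y [-0.3296 -0.9441  0.0003] z [-0.0019  0.0003 -1.    ] 
 F [-6.4185  3.59    4.3663] gap 0.04233393697214984 q [-0.928   0.1912 -0.5883  0.7927 -0.0013  2.5495]
tcp cf [[-216.4916   13.2184]] [0.7974 0.7426 0.3038] F tool [-7.2512 -1.2727 -4.3531]
```

View pics/t9.png

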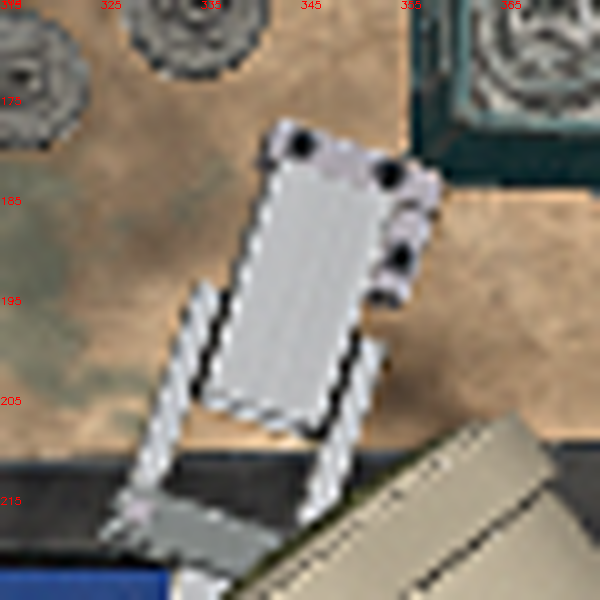

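The top view shows the spacer seated square in the pocket, with its end on the long fence near (348,180) and its side on the short fence. Forces confirm contact on both fences and the table. I'm opening the jaws slowly, shifting left to stay centred.

Call:
play_rows --steps '[{"claw":130,"dp":[-0.0005,0,-0.0005],"angular":[0,0,0]},{"claw":123,"dp":[0,0,0],"angular":[0,0,0]},{"claw":119,"dp":[0,-0.0005,0],"angular":[0,0,0]},{"claw":115,"dp":[0,-0.0005,0],"angular":[0,0,0]},{"claw":111,"dp":[0,-0.0005,0],"angular":[0,0,0]},{"claw":107,"dp":[0,-0.0005,0],"angular":[0,0,0]},{"claw":103,"dp":[0,-0.0005,0],"angular":[0,0,0]},{"claw":99,"dp":[0,-0.0005,0],"angular":[0,0,0]}]'

```text
clock: 18.23
tcp_pos: [0.3223, -0.2927, 0.0615]
orientation: [0.0, 0.986, -0.167, 0.0]
wrist_force: [-1.1, 0.1, -3.5]
finger_gap: 0.052
```

Call:
play_rows --steps '[{"claw":96,"dp":[0,0,0],"angular":[0,0,0]},{"claw":94,"dp":[0,0,0],"angular":[0,0,0]},{"claw":94,"dp":[0,0,0],"angular":[0,0,0]},{"claw":94,"dp":[0,0,0],"angular":[0,0,0]},{"claw":94,"dp":[0,0,0],"angular":[0,0,0]},{"claw":94,"dp":[0,0,0],"angular":[0,0,0]},{"claw":94,"dp":[0,0,0],"angular":[0,0,0]},{"claw":94,"dp":[0,0,0],"angular":[0,0,0]}]'

```text
clock: 18.9
tcp_pos: [0.3221, -0.2925, 0.0614]
orientation: [0.0, 0.986, -0.167, 0.0]
wrist_force: [1.0, 0.1, -2.9]
finger_gap: 0.0539
```

Run:
```python
from h import *
s,M=st();print('tcp cf',cf(s['tcp_pos']),s['ft_torque'],'F tool',M.T@np.array(s['wrist_force']))
z=pts('top');im,P,T=z[0],z[2],z[4]
a=cv2.resize(im[165:225,315:375,::-1],None,fx=10,fy=10,interpolation=cv2.INTER_CUBIC)
b=np.load('top9.npz')['im'];D=cv2.absdiff(im,b)[165:225,315:375].max(2);print((D>40).sum())
cv2.imwrite('pics/t10.png',a)
```

```text
t 18.9 tcp [ 0.3221 -0.2925  0.0614] 
 x [ 0.9443 -0.3291  0.0001] y [-0.3291 -0.9443  0.0001] z [ 0.     -0.0001 -1.    ] 
 F [ 0.9837  0.1374 -2.8565] gap 0.05386180722120865 q [-0.9223  0.1888 -0.5909  0.7909 -0.      2.5546]
tcp cf [[-215.8102   16.1229]] [ 0.0098  0.0982 -0.0396] F tool [ 0.8835 -0.4538  2.8565]
350
```

Only the reacher's weight remains on the wrist. I'm backing off 48 mm, then lifting with a full squeeze.

Call:
play_rows --steps '[{"claw":94,"dp":[-0.003,0,0],"angular":[0,0,0]},{"claw":94,"dp":[-0.006,0,0],"angular":[0,0,0]},{"claw":94,"dp":[-0.007,0,0],"angular":[0,0,0]},{"claw":94,"dp":[-0.008,0,0],"angular":[0,0,0]},{"claw":94,"dp":[-0.008,0,0],"angular":[0,0,0]},{"claw":94,"dp":[-0.008,0,0],"angular":[0,0,0]},{"claw":94,"dp":[-0.008,0,0],"angular":[0,0,0]},{"claw":94,"dp":[0,0,0],"angular":[0,0,0]}]'

```text
clock: 19.62
tcp_pos: [0.2749, -0.2754, 0.0612]
orientation: [-0.001, 0.986, -0.167, -0.001]
wrist_force: [-0.5, 1.2, -3.8]
finger_gap: 0.0539
```

Call:
play_rows --force 60 --steps '[{"claw":94,"dp":[0,0,-0.01],"angular":[0,0,0]},{"claw":94,"dp":[0,0,-0.01],"angular":[0,0,0]},{"claw":94,"dp":[0,0,-0.01],"angular":[0,0,0]},{"claw":130,"dp":[0,0,-0.015],"angular":[0,0,0]},{"claw":160,"dp":[0,0,-0.015],"angular":[0,0,0]},{"claw":160,"dp":[0,0,-0.015],"angular":[0,0,0]},{"claw":160,"dp":[0,0,0],"angular":[0,0,0]},{"claw":160,"dp":[0,0,0],"angular":[0,0,0]}]'

```text
clock: 20.28
tcp_pos: [0.2772, -0.2775, 0.1369]
orientation: [0.001, 0.986, -0.167, 0.001]
wrist_force: [-0.2, 0.5, -3.6]
finger_gap: 0.0397
```

Run:
```python
from h import *
s,M,im,P,X=reacher('w11')
t=s['tcp_pos'][2]-.057
for n,x0,x1,y1,lo,hi in [('yoke',.082,.095,.036,t+.015,t+.045),('jaws',.10,.13,.06,t+.01,t+.035)]:
    m=(X[...,0]>x0)&(X[...,0]<x1)&(abs(X[...,1])<y1)&(P[...,2]>lo)&(P[...,2]<hi)
    q=X[m]
    if len(q): print(n,len(q),np.median(q,0)-[0,0,t])
for cam in ['top','side']:
    im,d,P,c,T=pts(cam); np.savez(f'{cam}11.npz',im=im,P=P,T=T,K=[c['fx'],c['fy'],c['cx'],c['cy']])
    f=(P[...,2]>.024)&(P[...,2]<.036); g=P[...,:2]-Cc; gx,gy=g@Ex,g@Ey
    m=f&(gx>-.1)&(gx<.01)&(gy>-.02)&(gy<.06)
    n,l,sg,_=cv2.connectedComponentsWithStats(m.astype(np.uint8)); i=1+np.argmax(sg[1:,4])
    q=P[l==i]; print(cam,len(q),np.median(q[:,2]),np.percentile(cf(q),[1,50,99],axis=0),cv2.minAreaRect(cf(q).astype(np.float32)))
plan(np.array([.455,-.17,.13]),116,16)
```

```text
t 20.2833 tcp [ 0.2772 -0.2775  0.1369] 
 x [ 0.9443 -0.3291  0.0021] y [-0.3291 -0.9443  0.0016] z [ 0.0014 -0.0022 -1.    ] 
 F [-0.2285  0.5158 -3.5788] gap 0.03966830478160656 q [-0.9914  0.0228 -0.5682  0.9772 -0.      2.4856]
yoke 3379 [0.0886 0.0055 0.0304]
jaws 2584 [0.1134 0.0291 0.0242]
top 350 0.02932560298770981 [[-79.3919 -11.967 ]
 [-33.4686  17.2504]
 [  8.0047  38.6693]] ((-35.30517578125, 13.084670066833496), (89.81028747558594, 51.87287139892578), 0.40633338689804077)
side 146 0.031229866064287737 [[-82.2284  -5.3301]
 [-38.6793  29.4198]
 [  8.8782  45.4547]] ((-36.542240142822266, 20.188411712646484), (50.98703384399414, 94.4589614868164), 85.46833801269531)
t 20.4333 tcp [ 0.2763 -0.2761  0.1354] 
 x [ 0.9443 -0.3291 -0.0013] y [-0.3291 -0.9443 -0.001 ] z [-0.0009  0.0013 -1.    ] 
 F [-0.1369  0.246  -3.8085] gap 0.03945263253399263 q [-0.9913  0.0244 -0.5705  0.9775 -0.      2.4856]
turn/row [-0.0071 -0.0019 -8.4507] step mm 12.994445161032576 total [ 0.1787  0.1061 -0.0054]
  [0.0084, -0.0099, 0.0003]
  [0.0097, -0.0086, 0.0003]
  [0.0109, -0.0071, 0.0003]
  [0.0118, -0.0054, 0.0003]
  [0.0125, -0.0036, 0.0003]
  [0.0129, -0.0017, 0.0003]
  [0.013, 0.0002, 0.0003]
  [0.0128, 0.0021, 0.0003]
  [0.0124, 0.004, 0.0003]
  [0.0117, 0.0057, 0.0003]
  [0.0107, 0.0074, 0.0003]
  [0.0095, 0.0089, 0.0003]
  [0.0081, 0.0102, 0.0003]
  [0.0065, 0.0112, 0.0003]
  [0.0048, 0.0121, 0.0003]
  [0.003, 0.0127, 0.0003]
```

Run:
```python
from h import *
plan(np.array([.464,-.154,.135]),116,24)
```

```text
t 20.4333 tcp [ 0.2763 -0.2761  0.1354] 
 x [ 0.9443 -0.3291 -0.0013] y [-0.3291 -0.9443 -0.001 ] z [-0.0009  0.0013 -1.    ] 
 F [-0.1369  0.246  -3.8085] gap 0.03945263253399263 q [-0.9913  0.0244 -0.5705  0.9775 -0.      2.4856]
turn/row [-0.0047 -0.0012 -5.6338] step mm 9.330582443263252 total [ 0.1877  0.1221 -0.0004]
  [0.0057, -0.0074, 0.0]
  [0.0064, -0.0068, 0.0]
  [0.007, -0.0061, 0.0]
  [0.0076, -0.0054, 0.0]
  [0.0081, -0.0046, 0.0]
  [0.0085, -0.0038, 0.0]
  [0.0089, -0.003, 0.0]
  [0.0091, -0.0021, 0.0]
  [0.0093, -0.0012, 0.0]
  [0.0093, -0.0003, 0.0]
  [0.0093, 0.0007, 0.0]
  [0.0092, 0.0016, 0.0]
  [0.009, 0.0025, 0.0]
  [0.0087, 0.0033, 0.0]
  [0.0083, 0.0042, 0.0]
  [0.0079, 0.005, 0.0]
  [0.0074, 0.0057, 0.0]
  [0.0068, 0.0064, 0.0]
  [0.0061, 0.0071, 0.0]
  [0.0054, 0.0076, 0.0]
  [0.0046, 0.0081, 0.0]
  [0.0038, 0.0085, 0.0]
  [0.0029, 0.0089, 0.0]
  [0.002, 0.0091, 0.0]
```

Call:
play_rows --steps '[{"claw":160,"dp":[0.0057,-0.0074,0],"angular":[0,0,-5.63]},{"claw":160,"dp":[0.0064,-0.0068,0],"angular":[0,0,-5.63]},{"claw":160,"dp":[0.007,-0.0061,0],"angular":[0,0,-5.63]},{"claw":160,"dp":[0.0076,-0.0054,0],"angular":[0,0,-5.63]},{"claw":160,"dp":[0.0081,-0.0046,0],"angular":[0,0,-5.63]},{"claw":160,"dp":[0.0085,-0.0038,0],"angular":[0,0,-5.63]},{"claw":160,"dp":[0.0089,-0.003,0],"angular":[0,0,-5.63]},{"claw":160,"dp":[0.0091,-0.0021,0],"angular":[0,0,-5.63]}]'

```text
clock: 21.1
tcp_pos: [0.3391, -0.2352, 0.1353]
orientation: [-0.001, 0.974, 0.226, -0.001]
wrist_force: [0.6, -0.4, -2.7]
finger_gap: 0.0397
```

Call:
play_rows --steps '[{"claw":160,"dp":[0.0093,-0.0012,0],"angular":[0,0,-5.63]},{"claw":160,"dp":[0.0093,-0.0003,0],"angular":[0,0,-5.63]},{"claw":160,"dp":[0.0093,0.0007,0],"angular":[0,0,-5.63]},{"claw":160,"dp":[0.0092,0.0016,0],"angular":[0,0,-5.63]},{"claw":160,"dp":[0.009,0.0025,0],"angular":[0,0,-5.63]},{"claw":160,"dp":[0.0087,0.0033,0],"angular":[0,0,-5.63]},{"claw":160,"dp":[0.0083,0.0042,0],"angular":[0,0,-5.63]},{"claw":160,"dp":[0.0079,0.005,0],"angular":[0,0,-5.63]}]'

```text
clock: 21.77
tcp_pos: [0.4017, -0.1946, 0.1352]
orientation: [-0.001, 0.813, 0.582, -0.0]
wrist_force: [-0.2, 0.3, -3.5]
finger_gap: 0.0392
```

Call:
play_rows --steps '[{"claw":160,"dp":[0.0074,0.0057,0],"angular":[0,0,-5.63]},{"claw":160,"dp":[0.0068,0.0064,0],"angular":[0,0,-5.63]},{"claw":160,"dp":[0.0061,0.0071,0],"angular":[0,0,-5.63]},{"claw":160,"dp":[0.0054,0.0076,0],"angular":[0,0,-5.63]},{"claw":160,"dp":[0.0046,0.0081,0],"angular":[0,0,-5.63]},{"claw":160,"dp":[0.0038,0.0085,0],"angular":[0,0,-5.63]},{"claw":160,"dp":[0.0029,0.0089,0],"angular":[0,0,-5.63]},{"claw":160,"dp":[0.002,0.0091,0],"angular":[0,0,-5.63]}]'

```text
clock: 22.43
tcp_pos: [0.4642, -0.154, 0.135]
orientation: [-0.001, 0.529, 0.849, -0.0]
wrist_force: [0.8, -0.0, -3.0]
finger_gap: 0.0397
```

```bash
cat > sp.py <<'E'
from h import *
# spacer top face by change against the first top view
z0=np.load('top.npz');K,T=z0['K'],z0['T']
im,d,P,c,_=pts('top')
p,q=[cv2.GaussianBlur(a,(3,3),0) for a in (im,z0['im'])]
D=cv2.absdiff(p,q).max(2)
W=ray(K,T,np.stack(np.meshgrid(np.arange(512),np.arange(384)),-1).reshape(-1,2),.03)[:,:2]; X=cf(W).reshape(384,512,2)
m=(X[...,0]>-105)&(X[...,0]<20)&(X[...,1]>-20)&(X[...,1]<65)&(im.min(2)>140)&(im.max(2)-im.min(2)<30)
m=cv2.morphologyEx(m.astype(np.uint8),cv2.MORPH_OPEN,np.ones((6,6)))
n,l,sg,_=cv2.connectedComponentsWithStats(m);i=1+np.argmax(sg[1:,4]);g=X[l==i]
r=cv2.minAreaRect(g.astype(np.float32));print('spacer mask',len(g),g.mean(0),r);print(cv2.boxPoints(r))
E
python3 - <<'E'
from h import *
st()
import sp
E
```

```text
t 22.4333 tcp [ 0.4642 -0.154   0.135 ] 
 x [-0.4413  0.8973  0.0017] y [ 0.8973  0.4414 -0.0012] z [-0.0019  0.001  -1.    ] 
 F [ 0.7848 -0.0286 -2.9554] gap 0.03967533860566168 q [-0.4846  0.2098 -0.3561  1.007  -0.      0.629 ]
spacer mask 309 [-41.5899  14.8887] ((-39.99454879760742, 13.892341613769531), (86.87223052978516, 40.80192947387695), 1.0301190614700317)
[[-83.7904  33.5091]
 [-83.0569  -7.2862]
 [  3.8013  -5.7244]
 [  3.0678  35.0709]]
```

Call:
play_rows --steps '[{"claw":160,"dp":[0,0,0.015],"angular":[0,0,0]},{"claw":160,"dp":[0,0,0.015],"angular":[0,0,0]},{"claw":160,"dp":[0,0,0.015],"angular":[0,0,0]},{"claw":160,"dp":[0,0,0.015],"angular":[0,0,0]},{"claw":160,"dp":[0,0,0.01],"angular":[0,0,0]},{"claw":160,"dp":[0,0,0.004],"angular":[0,0,0]},{"claw":160,"dp":[0,0,0.002],"angular":[0,0,0]},{"claw":160,"dp":[0,0,0],"angular":[0,0,0]}]'

```text
clock: 23.15
tcp_pos: [0.4643, -0.1547, 0.0601]
orientation: [-0.0, 0.531, 0.847, -0.0]
wrist_force: [0.2, 0.1, -3.6]
finger_gap: 0.0394
```

Call:
play_rows --steps '[{"claw":135,"dp":[0,0,0],"angular":[0,0,0]},{"claw":125,"dp":[0,0,0],"angular":[0,0,0]},{"claw":115,"dp":[0,0,0.0005],"angular":[0,0,0]},{"claw":105,"dp":[0,0,0.0005],"angular":[0,0,0]},{"claw":95,"dp":[0,0,0.0005],"angular":[0,0,0]},{"claw":87,"dp":[0,0,0.0005],"angular":[0,0,0]},{"claw":80,"dp":[0,0,0],"angular":[0,0,0]},{"claw":76,"dp":[0,0,0],"angular":[0,0,0]}]'

```text
clock: 23.82
tcp_pos: [0.4644, -0.1546, 0.0584]
orientation: [-0.0, 0.531, 0.848, 0.0]
wrist_force: [-0.8, 0.0, -1.9]
finger_gap: 0.0603
```

Call:
play_rows --steps '[{"claw":70,"dp":[0,0,0],"angular":[0,0,0]},{"claw":60,"dp":[0,0,0],"angular":[0,0,0]},{"claw":40,"dp":[0,0,0],"angular":[0,0,0]},{"claw":0,"dp":[0,0,0],"angular":[0,0,0]},{"claw":0,"dp":[0,0,0],"angular":[0,0,0]},{"claw":0,"dp":[0,0,0],"angular":[0,0,0]},{"claw":0,"dp":[0,0,0],"angular":[0,0,0]},{"claw":0,"dp":[0,0,0],"angular":[0,0,0]}]'

```text
clock: 24.48
tcp_pos: [0.4645, -0.1547, 0.0584]
orientation: [0.0, 0.531, 0.848, -0.0]
wrist_force: [0.1, -0.4, 0.5]
finger_gap: 0.0849
```

Released with no load on the wrist. I'm rising 0.16 m, then moving so the wrist camera looks at the corner and the reacher.

Call:
play_rows --steps '[{"claw":0,"dp":[0,0,-0.02],"angular":[0,0,0]},{"claw":0,"dp":[0,0,-0.02],"angular":[0,0,0]},{"claw":0,"dp":[0,0,-0.02],"angular":[0,0,0]},{"claw":0,"dp":[0,0,-0.02],"angular":[0,0,0]},{"claw":0,"dp":[0,0,-0.02],"angular":[0,0,0]},{"claw":0,"dp":[0,0,-0.02],"angular":[0,0,0]},{"claw":0,"dp":[0,0,-0.02],"angular":[0,0,0]},{"claw":0,"dp":[0,0,0],"angular":[0,0,0]}]'

```text
clock: 25.15
tcp_pos: [0.4664, -0.1556, 0.2024]
orientation: [0.003, 0.531, 0.848, 0.0]
wrist_force: [1.0, 0.3, 0.2]
finger_gap: 0.0851
```

Run:
```python
from h import *
s,M,im,P,X=reacher('w12')
m=(P[...,2]>.085)&(P[...,2]<.102)&(im.max(2)<70)
n,l,sg,ce=cv2.connectedComponentsWithStats(m.astype(np.uint8))
for i in range(1,n):
    if sg[i,4]>150: print(P[l==i].mean(0),np.median(P[l==i][:,2]),cv2.minAreaRect(P[l==i][:,:2].astype(np.float32)*1000))
k=(X[...,0]>.08)&(X[...,0]<.097)&(abs(X[...,1])<.034)&(P[...,2]>.02)&(P[...,2]<.045);print('yoke',np.median(X[k],0), 'z by side',np.median(P[k&(X[...,1]>.01)][:,2]),np.median(P[k&(X[...,1]<-.01)][:,2]))
k=(X[...,0]>.1)&(X[...,0]<.16)&(abs(X[...,1])<.05)&(P[...,2]>.01)&(P[...,2]<.04);print('jaw z',np.median(P[k][:,2]),X[k].max(0))
plan(np.array([.42,-.23,.22]),-18.7,24)
```

```text
t 25.15 tcp [ 0.4664 -0.1556  0.2024] 
 x [-0.437   0.8994 -0.0054] y [0.8994 0.437  0.0038] z [ 0.0058 -0.0032 -1.    ] 
 F [1.0184 0.2712 0.1754] gap 0.08512817646892198 q [-0.4855  0.1625 -0.2414  1.1603 -0.0001  0.633 ]
[ 0.4437 -0.1636  0.0948] 0.09533599005347497 ((443.87591552734375, -165.1277618408203), (11.998638153076172, 42.03620147705078), 26.16029930114746)
[ 0.4861 -0.1435  0.0948] 0.09539365821267556 ((487.1661071777344, -144.57476806640625), (12.045870780944824, 43.555599212646484), 26.328784942626953)
yoke [0.0888 0.0013 0.0303] z by side 0.030429194511597313 0.03042774633977985
jaw z 0.024451720645757402 [0.16   0.0498 0.0273]
t 25.2 tcp [ 0.4658 -0.1553  0.2004] 
 x [-0.437   0.8995 -0.0037] y [0.8995 0.437  0.0027] z [ 0.004  -0.0021 -1.    ] 
 F [-0.085  -0.6189 -0.9844] gap 0.08526580028057933 q [-0.4855  0.1639 -0.2445  1.1578 -0.      0.6331]
turn/row [ 0.0134 -0.0031  5.6089] step mm 3.740929692422595 total [-0.0458 -0.0747  0.0196]
  [-0.002, -0.0031, -0.0008]
  [-0.0023, -0.0029, -0.0008]
  [-0.0025, -0.0026, -0.0008]
  [-0.0028, -0.0024, -0.0008]
  [-0.003, -0.0021, -0.0008]
  [-0.0032, -0.0018, -0.0008]
  [-0.0033, -0.0015, -0.0008]
  [-0.0035, -0.0011, -0.0008]
  [-0.0036, -0.0008, -0.0008]
  [-0.0036, -0.0004, -0.0008]
  [-0.0037, -0.0001, -0.0008]
  [-0.0036, 0.0003, -0.0008]
  [-0.0036, 0.0006, -0.0008]
  [-0.0035, 0.001, -0.0008]
  [-0.0034, 0.0013, -0.0008]
  [-0.0033, 0.0016, -0.0008]
  [-0.0031, 0.002, -0.0008]
  [-0.0029, 0.0022, -0.0008]
  [-0.0026, 0.0025, -0.0008]
  [-0.0024, 0.0028, -0.0008]
  [-0.0021, 0.003, -0.0008]
  [-0.0018, 0.0032, -0.0008]
  [-0.0015, 0.0033, -0.0008]
  [-0.0012, 0.0035, -0.0008]
```

The reacher lies flat, the plates are 48 mm apart so the trigger is released, and the yoke is level. Now I'll check the spacer from close by with the wrist camera.

Call:
play_rows --steps '[{"claw":0,"dp":[-0.038,-0.0077,-0.003],"angular":[0,0,0]},{"claw":0,"dp":[-0.038,-0.0077,-0.003],"angular":[0,0,0]},{"claw":0,"dp":[-0.038,-0.0077,-0.003],"angular":[0,0,0]},{"claw":0,"dp":[-0.038,-0.0077,-0.003],"angular":[0,0,0]},{"claw":0,"dp":[-0.038,-0.0077,-0.003],"angular":[0,0,0]},{"claw":0,"dp":[-0.038,-0.0077,-0.003],"angular":[0,0,0]},{"claw":0,"dp":[-0.038,-0.0077,-0.003],"angular":[0,0,0]},{"claw":0,"dp":[0,0,0],"angular":[0,0,0]}]'

```text
clock: 25.87
tcp_pos: [0.5326, -0.4243, 0.2155]
orientation: [-0.0, 0.533, 0.846, -0.001]
wrist_force: [-0.1, 0.7, -0.2]
finger_gap: 0.0854
```

```bash
cat > v.py <<'E'
from h import *
s,M,im,P,X=reacher('w13')
g=P[...,:2]-Cc; gx,gy=g@Ex,g@Ey
reg=(gx>-.1)&(gx<.03)&(gy>-.03)&(gy<.07)
print('region px',reg.sum())
for lo,hi,n in [(.0265,.036,'spacer'),(.019,.0262,'fence')]:
    m=reg&(P[...,2]>lo)&(P[...,2]<hi)
    m=cv2.morphologyEx(m.astype(np.uint8),cv2.MORPH_OPEN,np.ones((3,3)))
    k,l,sg,_=cv2.connectedComponentsWithStats(m)
    for i in range(1,k):
        if sg[i,4]<60: continue
        q=P[l==i]; r=cv2.minAreaRect(cf(q).astype(np.float32)); print(n,len(q),np.median(q[:,2]),r,np.round(cv2.boxPoints(r),1).tolist())
E
python3 v.py
```

```text
t 25.8667 tcp [ 0.5326 -0.4243  0.2155] 
 x [-0.4325  0.9016 -0.0005] y [ 0.9016  0.4325 -0.0015] z [-0.0011 -0.0011 -1.    ] 
 F [-0.0963  0.7088 -0.1633] gap 0.08544960035927154 q [-0.7898  0.5346  0.3243  1.3605 -0.0016  0.3337]
region px 13749
spacer 3287 0.029729060134559893 ((-40.12115478515625, 19.384519577026367), (79.9753189086914, 40.04538345336914), 0.4644463062286377) [[-80.30000305175781, 39.099998474121094], [-79.9000015258789, -1.0], [0.0, -0.30000001192092896], [-0.30000001192092896, 39.70000076293945]]
spacer 61 0.034399817483077855 ((24.355365753173828, 63.154876708984375), (7.93784236907959, 10.292146682739258), 14.700265884399414) [[19.200000762939453, 67.0999984741211], [21.799999237060547, 57.20000076293945], [29.5, 59.20000076293945], [26.899999618530273, 69.0999984741211]]
spacer 67 0.027781406698688837 ((-18.101364135742188, -7.811733245849609), (8.507701873779297, 8.2888765335083), 43.82304382324219) [[-24.0, -7.800000190734863], [-18.299999237060547, -13.699999809265137], [-12.199999809265137, -7.900000095367432], [-17.899999618530273, -1.899999976158142]]

[... 668 characters left out ...]
59604645, 6.199999809265137], [13.5, 6.099999904632568], [13.699999809265137, 31.200000762939453], [0.6000000238418579, 31.299999237060547]]
fence 99 0.023590855464508953 ((-25.212493896484375, -7.611336708068848), (13.1941499710083, 9.36128044128418), 83.99718475341797) [[-30.600000381469727, -13.699999809265137], [-21.200000762939453, -14.699999809265137], [-19.899999618530273, -1.5], [-29.200000762939453, -0.6000000238418579]]
fence 318 0.023566223139381587 ((-0.9372491836547852, -6.807076454162598), (28.898052215576172, 14.95943546295166), 3.027625560760498) [[-15.800000190734863, -0.10000000149011612], [-15.0, -15.0], [13.899999618530273, -13.5], [13.100000381469727, 1.399999976158142]]
```

Spacer centre is at (−40.1, 19.4) mm in the corner frame, 0.5° off square, with its top at 29.7 mm. That is well inside tolerance, so I'm handing in.

```bash
python3 -c "
from h import *
env.hand_in(); st()"
```

```text
the job is handed in; nothing more can be done
the job is handed in; nothing more can be done
```

I drew the spacer out from under the riser with the reacher, seated it in the corner stop, laid the reacher down and handed the job in at about 26 s. The hand-in gives no verdict.

- **Spacer:** the last wrist-camera measurement put its centre at x = −40.1 mm, y = 19.4 mm in the corner frame. It was 0.5° off square, with its top 29.7 mm above the table, so it lies flat. Contact with both fences and the table was also felt on the wrist force.
- **Reacher:** it lies flat near its starting place, clear of the spacer. The yoke is level at 30.4 mm, and the handle plates are back to 48 mm between centres, so the trigger is released.
- **Bearing and shafts:** the bearing looked in place in the last side view after the draw-out. Nothing came near either shaft. I did not measure them again before handing in.
- **Checks that disagreed:** an earlier depth mask from the top camera, and a colour mask after it, both mixed the spacer with the fences and gave a poor fit. I used the close wrist view instead. The picture of the jaws opening could not be viewed because the 12-picture limit was reached, so I judged the release from the wrist force and later from that wrist measurement.

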